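# Load a flanged bush into the slotted reaming holder

### The job

Load the bronze bush into the steel holder ready for reaming: slide it in upright and sideways through the open mouth of the slot, its oval flange under the slotted plate, until it bears firmly on the tip of the brass stop screw, but without forcing it. Then let go of it, swing the yellow latch round behind it until it nips the bush against the stop screw, again without forcing, and let go; leave everything else on the board where it is.

Things in the scene. Friction and masses are not known exactly. Their poses are not given: they have to be found in the camera images.
- bush: Loose bronze bush standing upright on the board, about 0.25 kg, 70 mm tall: round barrel 25 mm in diameter, at its foot an oval flange 58 mm long, 38 mm wide, 5 mm thick (two straight sides 20 mm long, half-round ends). Origin: centre of the flange's underside. z up the barrel, x along the flange's length, y across; a half turn makes no difference.
- holder: Rigid steel holder screwed to the board. Origin on its centre line, at the base's underside, level with the board's top. x is the direction in which the bush slides in (the mouth looks to -x), y across the slot, z up. Base plate 8 mm thick, 104 mm wide, x -95 to +65 mm; over its rear lies the slotted plate (body plate), top 22 mm above the board, x -20 to +60, y -50 to +50.
- slot_landing (a point): Point on the bare front of the base plate (holder x -58, y 0, z +8 mm): a bush stood here, flange length along x, is just clear of the plate. Axes as the holder's.
- latch_knob (a point): Point in the latch's red knob, an upright post 14 mm in diameter and 34 mm tall at the bar's free end, 82 mm from the pivot; this point is on the post's axis, 48.5 mm above the board, 13 mm below the knob's top. When the latch meets the barrel, a push on the knob reaches the bush about doubled.
- levers: Three blue plastic tyre levers stacked in a small fan, each 120 mm long and 17 mm wide, together about 50 mm wide and 22 mm high, lying on the board; to be left alone. Origin: underside, near the middle.
- jar: White plastic twist-cap jar, 58 mm in diameter and 72 mm high, standing on the board; to be left alone. Origin: centre of its underside.
- dish: Round white ceramic dish of valve caps, 100 mm in diameter and 24 mm high; to be left alone. Origin: centre of its underside.
- vice: Small grey steel vice, about 70 by 135 mm and 56 mm high, standing loose on the board; to be left alone. Origin: centre of its base's underside.
- plate: The bright slotted plate, 6 mm thick, fixed on the holder. Origin: middle of the slot's mouth at the plate's underside (holder x -20, y 0, z +16 mm). Slot for the barrel 28 mm wide, bevelled at its mouth; it ends 50.5 mm in. Under it, between two cheeks, the flange's channel is 40 mm wide and 8 mm high; in front the cheeks flare evenly to 64 mm wide at holder x -45. Axes as the holder's.
- stop_block: Steel block on the plate's rear that carries the brass stop screw: 8 mm thick, level, along the slot's centre line, axis 28.5 mm above the board. The barrel comes up against its tip, 1 to 15 mm before the slot's end; this setting differs each time, is not reported, and the screw does not yield. Block 40 mm wide, top 37.5 mm above the board, holder x +46 to +60. Origin as the holder's.
- latch: Yellow latch bar swinging level over the plate about an upright pivot: origin, at holder x 0, y -37 mm, underside of the bar 22.5 mm above the board. y runs along the bar from pivot to knob, x across it; 10.5 mm wide, 5 mm thick. Starts pointing to the holder's -x (turned 1.6 to 2.1 rad); closes clockwise seen from above, to about the holder's +y. Stiff: 3 N at the knob; stays where left.

How it is judged:
By the outcome, as a careful person would: the job done as asked, in the order asked, and still so for the second after the job is handed in, with the robot touching nothing.
It also fails if it takes over 72 s, if anything falls off the work surface, if the arm or the gripper's body presses on something with over 40 N, if the wrist force passes 120 N, or if a joint passes its speed limit or range.

### The arm

A 6-joint arm with a two-finger parallel gripper is mounted at the origin on the work surface. World frame = base frame: x ahead of the robot, y to its left, z up, the work surface at z = 0. Lengths are in mm, angles in rad, forces in N, time in s.
With the tool pointing down it reaches from about 350 to 925 mm from the base axis. Payload 6.4 kg.
Tool frame: the origin (TCP) lies midway between the tips of the shut fingers; the grasp point (between the pads) lies 19 mm behind it; x points along the fingers, z is the direction in which the jaws open and shut, and the axes are right-handed (so a half turn about x gives the same grasp; the last joint's range is limited). The gripper opens to 85 mm and grips with 20 to 120 N. Pads are 22 mm wide; open, the fingers measure 114 mm over their backs; the gripper's body (76 mm by 85 mm) begins 54 mm behind the grasp point. The pads swing forward as they close: fully open they stand 13 mm farther back than shut.
Start: joints at [1.138, 0.245, 1.558, -0, 1.339, -0.174], TCP at [166.345, 628.366, 231.29] pointing down, gripper open.
Joint ranges: [-3.13, 3.13], [-1.02, 2.26], [0.13, 2.54], [-0.95, 4.09], [0.21, 2.88], [-2.74, 2.74]. Speed limits (rad/s): [2.57, 2.57, 3.14, 3.14, 3.14, 3.14].

### API

Orientations are given as a unit quaternion [x, y, z, w].
In Python, from workcell import * gives the robot as it stands.
- The arm moves only by the tool send_rows, never from a script. Its argument "motion" is a list of rows, each a list of 5 numbers: the shift along the world's x, y, z in mm, then the turn about the world's z in degrees, then the opening, from -1 (shut) to 1 (fully open). In form: [[x, y, z, spin, jaw], ...]. A call has 1 to 8 rows; each row shifts and turns the pose as measured when the row begins; what a row does not reach is not made up. A row lasts 1/12 s, in which the tool goes at most 41.7 mm and 7.16 degrees, less where a joint would pass 70% of its speed; a pose out of reach is approached as far as the arm can. A call is refused whole if a number of a shift passes 41.7 or a number of a turn 7.16, either way. A call with a gripper value outside its range is refused whole. The fingers move at their own pace and stop on an object; "squeeze" is the grip in N (left out, the last holds). Time passes only in rows, so rows that do not move let the fingers close. It gives the time, the measured TCP pose, the force and the opening at its end, in the units of the state.
- state(): the state, without advancing time (a new reading comes with each control period).
- read_camera(name): name is "scene" or "top" or "wrist"; returns the picture (384x512x3 uint8, red, green, blue); there is no depth.
- camera_model(name): a dict with "vfov" (degrees; the focal length in pixels is half the picture's height over the tangent of half this angle, whatever the lens; pixels are square), "cx", "cy" (the principal point, pixels), "D" ([k1, k2, p1, p2, k3] as OpenCV has them; the pictures are not rectified), "R" (3x3) and "t" (3): a world point X has camera coordinates R X + t. Camera axes: x right, y down, z forward; pixel columns grow to the right and rows downward; lengths in mm; the calibration is good to about 2 mm. A picture is of the moment at which its call begins: read the wrist's pose just before it. camera_model takes no time and is no camera call; for the wrist camera it gives the pose at the moment of the call.
- hand_in(): hands the job in, once; it reports no verdict.
Trained networks look in the newest picture that a camera, given by its name, has taken for a name from the list of things; names that differ only in an ending like _2 or _b are one class to them, and where a whole thing is asked for, a point or a joint stands for the part that bears it (a point fixed in the world has none). Each returns a list of dicts, best first, with "confidence" (0 to 1); they miss things now and then, are a little off and sometimes report something else, mostly with a low value. They report only what shows in the picture. A call takes as long as a camera call.
- look_for(camera, query): "location" ([x, y, z] in mm, in world coordinates, good to about 4 mm: the middle of the surface that is visible of it).
- regions_of(camera, query): "region" (384x512 bool, what is visible of it).
The state is a dict: "time": time; "joints": joint angles; "qd": joint speeds; "joint_efforts": joint torques, N m; "ee_pos": TCP position; "orientation": TCP orientation; "wrist_force": force on the tool from outside, world axes, zero at the start; "wrist_torque": the same for the moment, N m; "gripper_width": finger opening in mm.
Only numpy, scipy, OpenCV 4.12 (cv2) and the standard library are available. Lean on these libraries where they do the work, as an engineer would, in place of code of your own. Each camera call takes 0.05 s, during which the arm holds its last target.

## Working session

There is one attempt and no reset: what is moved stays moved. The work goes in short steps, Python scripts to look and compute and a tool call to move; the robot and the scene stay as the last step left them, time stands still between calls to the robot, and variables do not carry over. Pictures are saved under pics/ and viewed, and the job is handed in when it is done.

Besides the shell and the picture viewer there is one more tool, called after "Emit:" as name(argument=value, ...) on one line, values as JSON. send_rows: Moves the arm, as the interface text tells. Its arguments: {"type":"object","properties":{"motion":{"type":"array","items":{"type":"array","items":{"type":"number"}}},"squeeze":{"type":"number"}},"required":["motion"]}

```bash
mkdir -p pics; ls; python3 - <<'E'
from workcell import *
import cv2
print(state())
for n in ("scene","top","wrist"):
    im=read_camera(n); cv2.imwrite(f"pics/{n}0.png",im[:,:,::-1])
    m=camera_model(n); print(n,m)
    for q in (["bush","latch_knob","holder","stop_block","latch","plate"] if n!="wrist" else []):
        r=look_for(n,q); print(q,[(x["location"],round(x["confidence"],2)) for x in r[:2]])
E
```

```text
pics
{'time': 0.0, 'joints': array([ 1.13788775e+00,  2.45812579e-01,  1.55902345e+00, -2.67054205e-05,
        1.33870534e+00, -1.74104126e-01]), 'qd': array([-1.33245516e-03,  1.54043090e-04,  9.14177553e-06,  7.60814302e-05,
       -1.23005565e-03,  2.52772710e-04]), 'joint_efforts': array([ 2.17255929e-04, -4.29505241e+01, -3.26131582e+01, -1.23847981e-04,
        5.42419672e-03, -2.10480516e-05]), 'ee_pos': array([166.11440692, 627.83215752, 230.17620915]), 'orientation': array([-0.43162788,  0.56094496,  0.43097298,  0.55973245]), 'wrist_force': array([-0.81796646,  0.06195237, -0.33985481]), 'wrist_torque': array([ 0.02628937,  0.01437511, -0.00920069]), 'gripper_width': 85.48978412004872}
scene {'vfov': 50.89122789021273, 'cx': 255.11412778683118, 'cy': 182.80932939966365, 'D': array([-0.13908936,  0.        ,  0.        ,  0.        ,  0.        ]), 'R': array([[ 0.34623367,  0.93810728,  0.0087733 ],
       [ 0.6422508 , -0.23020247, -0.73110925],
       [-0.68383927,  0.2587693 , -0.682204  ]]), 't': array([-200.50085293, -345.54570275, 1489.28639759])}
bush [([569.5, -146
[... 735 characters left out ...]
48)]
latch_knob [([522.9, 342.8, 40.4], 0.69), ([583.6, 58.3, 45.9], 0.56)]
holder [([579.3, 112.7, 34.8], 0.92), ([649.6, 143.9, 55.5], 0.54)]
stop_block [([646.2, 141.9, 52.4], 0.51), ([773.0, -112.3, 61.4], 0.34)]
latch [([581.8, 62.2, 50.6], 0.77)]
plate [([622.2, 137.6, 44.9], 0.91)]
wrist {'vfov': 60.54116787017172, 'cx': 247.32126633140786, 'cy': 193.43846392796442, 'D': array([-0.08040036,  0.        ,  0.        ,  0.        ,  0.        ]), 'R': array([[ 2.54202337e-01,  9.67151022e-01, -2.68700458e-04],
       [ 9.28445195e-01, -2.43951214e-01,  2.80138046e-01],
       [ 2.70870248e-01, -7.14612199e-02, -9.59959688e-01]]), 't': array([-650.79858526,  -38.13849749,  379.00152648])}
```

View pics/scene0.png

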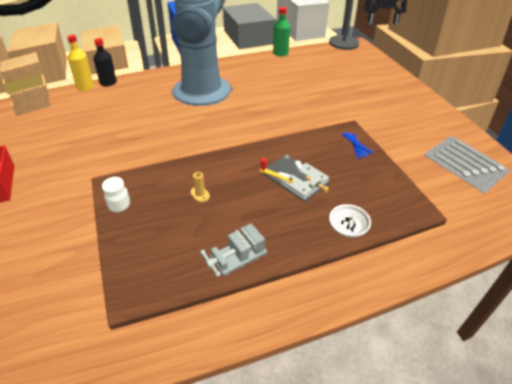

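View pics/top0.png

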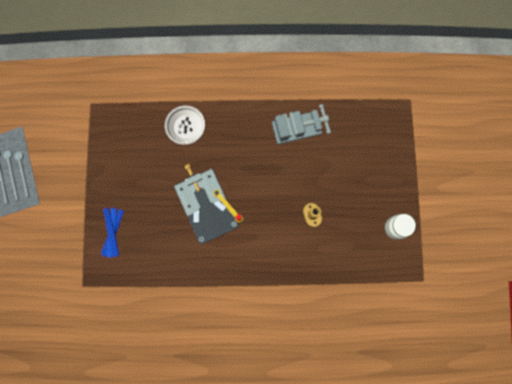

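View pics/wrist0.png

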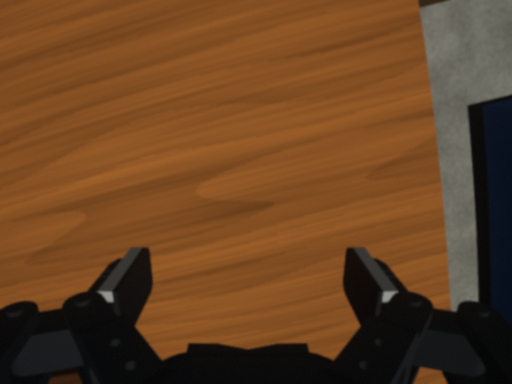

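```bash
cat > h.py <<'E'
from workcell import *
import numpy as np, cv2
def K(m):
    f=192/np.tan(np.radians(m["vfov"])/2); return np.array([[f,0,m["cx"]],[0,f,m["cy"]],[0,0,1.]])
def ray(m,uv):
    p=cv2.undistortPoints(np.array([[uv]],float),K(m),m["D"])[0,0]
    return -m["R"].T@m["t"], m["R"].T@np.array([p[0],p[1],1.])
def onz(m,uv,z):
    c,d=ray(m,uv); return c+d*(z-c[2])/d[2]
def proj(m,X):
    return cv2.projectPoints(np.atleast_2d(np.array(X,float)),cv2.Rodrigues(m["R"])[0],m["t"],K(m),m["D"])[0][:,0]
def tri(obs):
    A=np.zeros((3,3));b=np.zeros(3)
    for m,uv in obs:
        c,d=ray(m,uv);d=d/np.linalg.norm(d);P=np.eye(3)-np.outer(d,d);A+=P;b+=P@c
    return np.linalg.solve(A,b)
def snap(n,name,crop=None,s=1):
    m=camera_model(n); im=read_camera(n); 
    np.savez(f"pics/{name}.npz",im=im,**{k:np.array(v) for k,v in m.items()})
    show(im,name,crop,s); return m,im
def show(im,name,crop=None,s=1):
    if crop: im=im[crop[1]:crop[3],crop[0]:crop[2]]
    cv2.imwrite(f"pics/{name}.png",cv2.resize(im[:,:,::-1],None,fx=s,fy=s,interpolation=cv2.INTER_CUBIC))
def load(name):
    d=np.load(f"pics/{name}.npz"); m={k:d[k] for k in d.files if k!="im"}
    for k in("vfov","cx","cy"): m[k]=float(m[k])
    return m,d["im"]
def st():
    s=state(); q=s["orientation"]
    from scipy.spatial.transform import Rotation as Ro
    M=Ro.from_quat(q).as_matrix()
    print("t",round(s["time"],2),"tcp",s["ee_pos"].round(1),"xax",M[:,0].round(3),"jaw yaw",round(float(np.degrees(np.arctan2(M[1,2],M[0,2]))),1),"F",s["wrist_force"].round(1),"w",round(s["gripper_width"],1),"j",s["joints"].round(2))
    return s
E
python3 - <<'E'
from h import *
st()
m=camera_model("wrist"); print("cam",-m["R"].T@m["t"], m["R"][2])
a,ia=snap("top","t1"); b,ib=snap("scene","s1")
show(ia,"t1a",(160,150,340,250),4); show(ib,"s1a",(170,130,350,230),4)
# board corner z
for u,v in (((91,103),(433,216)),):
    pass
E
```

```text
t 0.75 tcp [166.3 628.4 231.3] xax [-0.  0. -1.] jaw yaw 75.2 F [0.2 0.3 0. ] w 85.4 j [ 1.14  0.25  1.56  0.    1.34 -0.17]
cam [ 98.18378879 647.20049555 374.33536145] [ 0.27087025 -0.07146122 -0.95995969]
```

View pics/t1a.png

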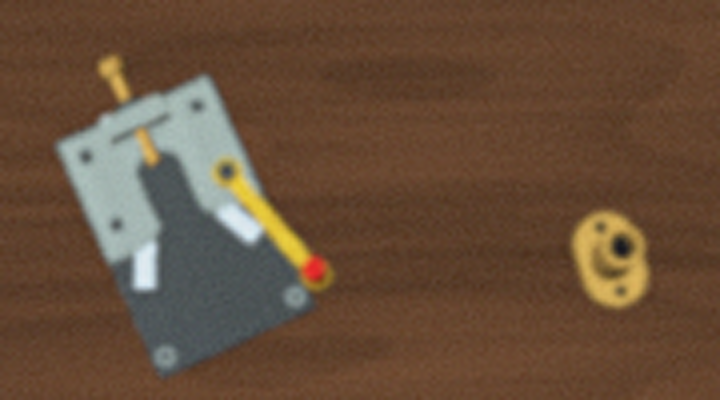

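View pics/s1a.png

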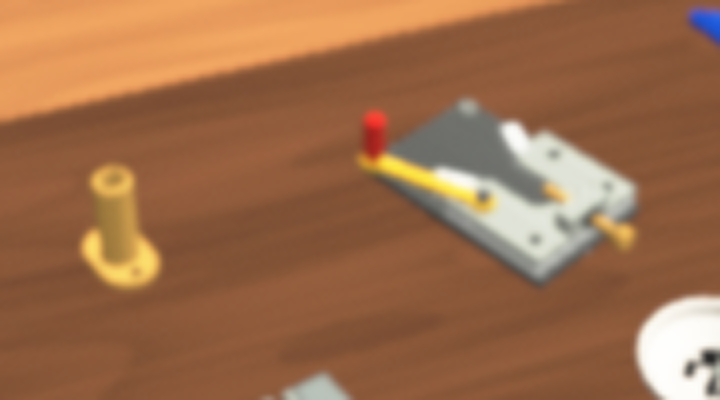

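Emit:
send_rows(motion=[[24.5,-33,0,2.5,1],[24.5,-33,0,2.5,1],[24.5,-33,0,2.5,1],[24.5,-33,0,2.5,1],[24.5,-33,0,2.5,1],[24.5,-33,0,2.5,1],[24.5,-33,0,2.5,1],[24.5,-33,0,2.5,1]], squeeze=20)

```text
time: 1.52
ee_pos: [360.5, 361.7, 231.5]
orientation: [-0.529, 0.468, 0.53, 0.47]
wrist_force: [1.8, 0.6, 0.3]
gripper_width: 85.4
```

Emit:
send_rows(motion=[[24.5,-33,0,2.5,1],[24.5,-33,0,2.5,1],[24.5,-33,0,2.5,1],[24.5,-33,0,2.5,1],[24.5,-33,0,2.5,1],[24.5,-33,0,2.5,1],[24.5,-33,0,2.5,1],[24.5,-33,0,2.5,1]])

```text
time: 2.18
ee_pos: [556.9, 91.9, 234.3]
orientation: [0.606, -0.361, -0.605, -0.368]
wrist_force: [1.0, 0.5, 1.0]
gripper_width: 85.2
```

Emit:
send_rows(motion=[[0,0,0,0,1],[0,0,0,0,1]])

```text
time: 2.35
ee_pos: [560.9, 85.0, 234.6]
orientation: [0.606, -0.364, -0.603, -0.37]
wrist_force: [-0.1, 0.8, -0.2]
gripper_width: 85.1
```

```bash
python3 - <<'E'
from h import *
st(); snap("wrist","w1",None,1.5)
E
```

```text
t 2.35 tcp [560.9  85.  234.6] xax [ 0.008  0.005 -1.   ] jaw yaw 117.5 F [-0.1  0.8 -0.2] w 85.1 j [-0.05  0.04  1.77  0.01  1.31 -2.1 ]
```

View pics/w1.png

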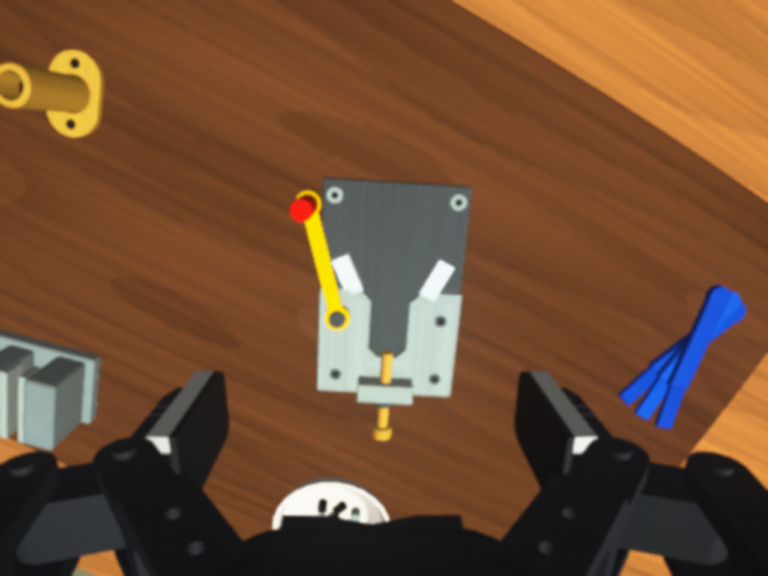

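```bash
python3 - <<'E'
from h import *
m,im=load("w1"); show(im,"w1z",(180,110,330,300),4.2 if 0 else 4)
m,im=load("w1"); show(im,"w1b",(0,20,90,110),6)
E
```

```text
(no output)
```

View pics/w1z.png

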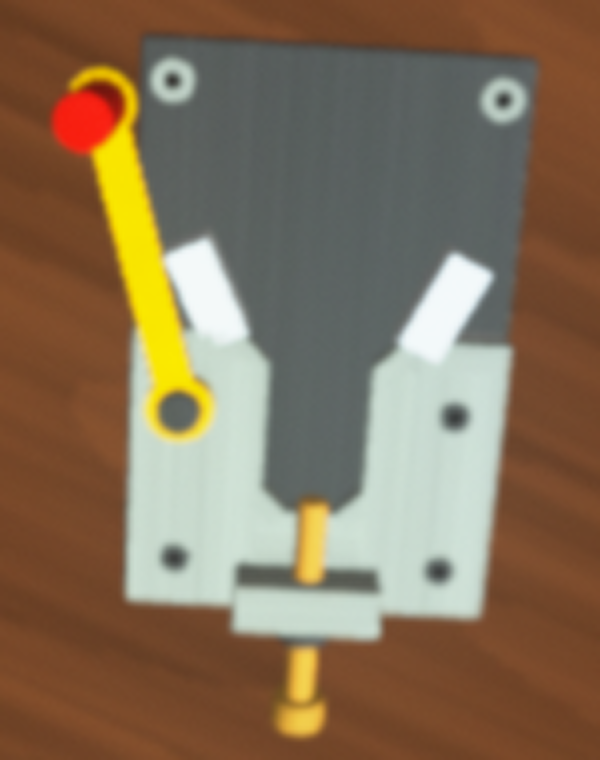

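View pics/w1b.png

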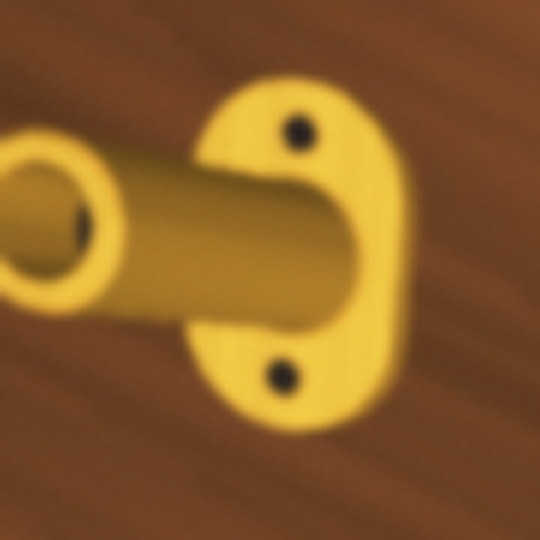

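```bash
cat > fit.py <<'E'
from h import *
from scipy.optimize import least_squares
def fit(obs,free_z=True,z0=18.,h0=25):
    # obs: list (m, uv, P_holder); 
    P=np.array([o[2] for o in obs],float)
    def pts(p):
        c,s=np.cos(p[2]),np.sin(p[2]); 
        return np.c_[p[0]+c*P[:,0]-s*P[:,1],p[1]+s*P[:,0]+c*P[:,1],P[:,2]+(p[3] if free_z else z0)]
    def f(p):
        X=pts(p); return np.concatenate([proj(o[0],X[i])[0]-o[1] for i,o in enumerate(obs)])
    r=least_squares(f,[590,110,np.radians(h0),z0][:4 if free_z else 3])
    return r.x,f(r.x).reshape(-1,2),r
E
python3 - <<'E'
from fit import *
m,_=load("w1")
z=lambda u,v:np.array([180+u/4-.375,110+v/4-.375])
H=[((143,38),(-95,-52,8)),((537,62),(-95,52,8)),((133,332),(-20,-50,22)),((512,347),(-20,50,22)),((126,602),(60,-50,22)),((482,618),(60,50,22))]
obs=[(m,z(*a),b) for a,b in H]
x,res,r=fit(obs); print(x[:2],np.degrees(x[2]),x[3]); print(res.round(2))
J=r.jac; print("sd",np.sqrt(np.diag(np.linalg.inv(J.T@J)))*.4)
c,s=np.cos(x[2]),np.sin(x[2]);Rz=np.array([[c,-s],[s,c]])
def inh(uv,z): X=onz(m,uv,x[3]+z); return Rz.T@(X[:2]-x[:2])
print("pivot",inh(z(180,410),27.5),"knobtop",inh(z(84,121),61.5),"tip",inh(z(314,500),32.5),inh(z(314,500),28.5),"slotend",inh(z(312,512),22), "slot",inh(z(270,370),22),inh(z(373,378),22))
b=lambda u,v:np.array([u/6-.4,20+v/6-.4])
for zb in (x[3],x[3]-3,x[3]+3):
  h1=onz(m,b(298,132),zb+5);h2=onz(m,b(283,376),zb+5);t=onz(m,b(40,222),zb+70)
  print("bush",(h1+h2)/2,np.degrees(np.arctan2(*(h1-h2)[1::-1])),np.linalg.norm(h1-h2),t)
# board z from top+scene
mt,_=load("t1");ms,_=load("s1")
zt=lambda u,v:np.array([160+u/4-.4,150+v/4-.4]);zs=lambda u,v:np.array([170+u/4-.4,130+v/4-.4])
print("knobtop tri",tri([(mt,zt(315,268)),(ms,zs(375,118)),(m,z(84,121))]))
print("topbush",onz(mt,zt(611,259),x[3]+5))
E
```

```text
[599.22671994 120.13404054] 24.52919877180207 21.809238197271693
[[-0.77  0.01]
 [ 0.44 -0.36]
 [ 0.45 -0.31]
 [-0.27  0.79]
 [ 0.62 -0.15]
 [-0.45 -0.  ]]
sd [0.24750373 0.22023466 0.00221629 0.75761784]
pivot [ -0.41730908 -37.00831309] knobtop [-80.17288054 -58.9482939 ] tip [21.31875653 -0.22849502] [2.30828088e+01 9.88363963e-03] slotend [29.57670961  0.07633814] slot [-11.02487959 -13.71581051] [-10.25327295  13.88884531]
bush [ 560.65318036 -147.59414223   26.8092382 ] -163.71996251136122 41.02307900123464 [ 560.66865441 -146.9333616    91.8092382 ]
bush [ 561.19643653 -149.30594503   23.8092382 ] -163.71996251136116 41.37454446609826 [ 561.33590427 -149.02840449   88.8092382 ]
bush [ 560.1099242  -145.88233942   29.8092382 ] -163.7199625113612 40.671613536370806 [ 560.00140455 -144.83831871   94.8092382 ]
knobtop tri [550.37805636  32.45207818  85.90025984]
topbush [ 559.74952086 -148.28746268   26.8092382 ]
```

Emit:
send_rows(motion=[[0,-38.5,-5,-1.9,1],[0,-38.5,-5,-1.9,1],[0,-38.5,-5,-1.9,1],[0,-38.5,-5,-1.9,1],[0,-38.5,-5,-1.9,1],[0,-38.5,-5,-1.9,1],[0,0,0,0,1],[0,0,0,0,1]])

```text
time: 3.07
ee_pos: [557.7, -143.7, 205.0]
orientation: [0.569, -0.419, -0.564, -0.427]
wrist_force: [-0.3, -0.0, 0.2]
gripper_width: 85.3
```

```bash
python3 - <<'E'
from h import *
s=st(); m,im=snap("wrist","w2",None,1.5)
print(proj(m,[560.7,-147.6,26.8])*1.5,proj(m,s["ee_pos"])*1.5)
E
```

```text
t 3.07 tcp [ 557.7 -143.7  205. ] xax [ 0.013  0.004 -1.   ] jaw yaw 106.5 F [-0.3 -0.   0.2] w 85.3 j [-0.45  0.09  1.78  0.01  1.26 -2.31]
[[363.44818725 255.54555053]] [[369.21844561 376.35438164]]
```

View pics/w2.png

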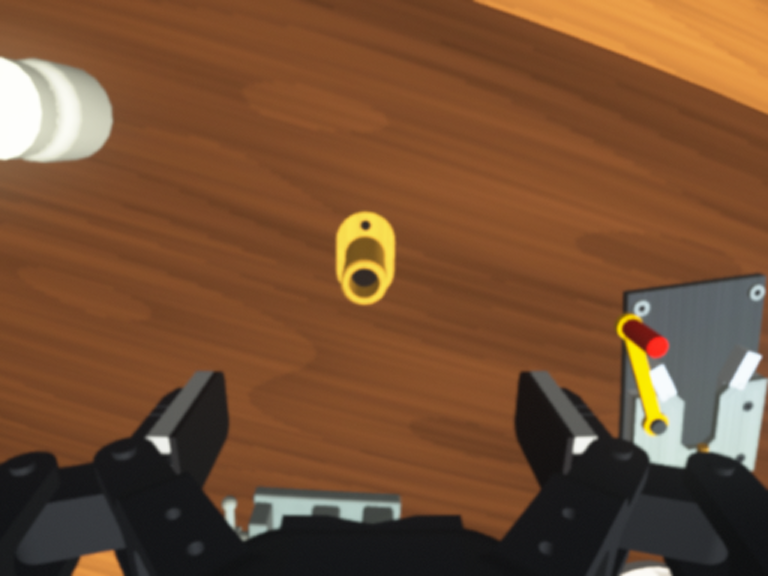

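```bash
python3 - <<'E'
from h import *
m,im=load("w2"); show(im,"w2z",(200,130,290,210),7)
for zb in (20,22,24): print(onz(m,np.array([364,282])/1.5-.17,zb+70),onz(m,np.array([365.5,225])/1.5-.17,zb+5))
E
```

```text
[ 560.33615154 -146.52572543   90.        ] [ 540.87154163 -152.22612042   25.        ]
[ 559.77618681 -146.65944648   92.        ] [ 540.54544207 -152.29746042   27.        ]
[ 559.21622208 -146.79316754   94.        ] [ 540.21934252 -152.36880043   29.        ]
```

View pics/w2z.png

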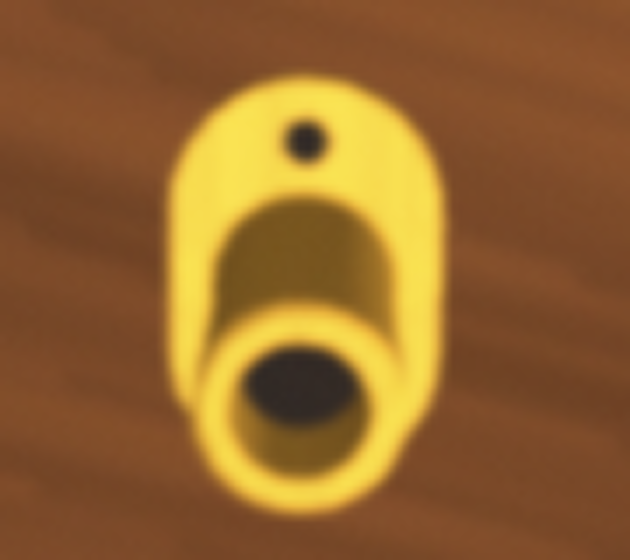

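Emit:
send_rows(motion=[[2.3,-3.3,-20,0,1],[0,0,-36,0,1],[0,0,-36,0,1],[0,0,-36,0,1],[0,0,-16,0,1],[0,0,0,0,1]])

```text
time: 3.62
ee_pos: [563.2, -136.1, 62.0]
orientation: [0.577, -0.413, -0.563, -0.423]
wrist_force: [0.1, 0.3, -0.1]
gripper_width: 85.2
```

```bash
python3 - <<'E'
from h import *
s=st(); m,im=snap("wrist","w3",None,1.5)
E
```

```text
t 3.62 tcp [ 563.2 -136.1   62. ] xax [ 0.024 -0.001 -1.   ] jaw yaw 107.4 F [ 0.1  0.3 -0.1] w 85.2 j [-0.44  0.28  1.85  0.01  0.98 -2.32]
```

View pics/w3.png

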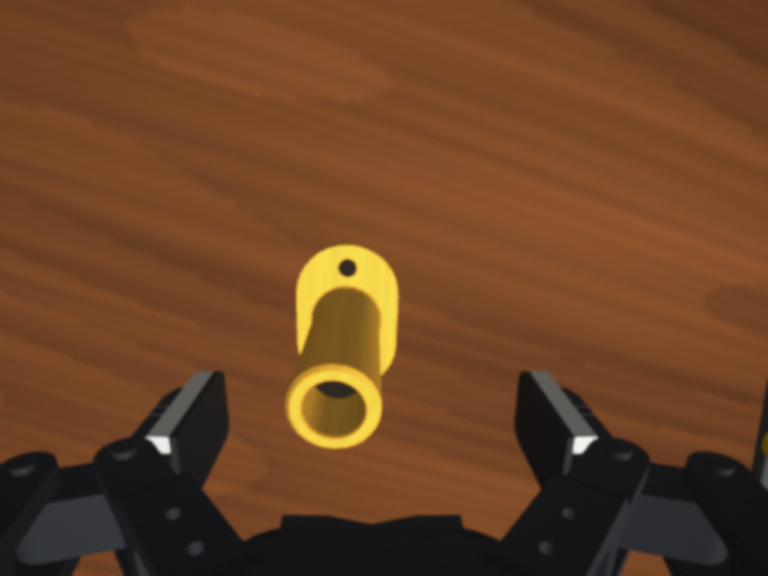

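Emit:
send_rows(motion=[[-1.5,-4,0,0,1],[-1.5,-4,0,0,1],[0,-2,0,0,1],[0,0,0,0,1],[0,0,0,0,1]])

```text
time: 4.08
ee_pos: [565.1, -146.1, 71.0]
orientation: [0.583, -0.411, -0.559, -0.423]
wrist_force: [-0.6, -1.1, -0.4]
gripper_width: 85.4
```

```bash
python3 - <<'E'
from h import *
s=st()
E
```

```text
t 4.08 tcp [ 565.1 -146.1   71. ] xax [ 0.036 -0.006 -0.999] jaw yaw 107.7 F [-0.6 -1.1 -0.4] w 85.4 j [-0.45  0.27  1.85  0.01  0.99 -2.34]
```

Emit:
send_rows(motion=[[0,0,0,0,1]])

```text
time: 4.17
ee_pos: [565.8, -146.7, 72.2]
orientation: [0.583, -0.411, -0.559, -0.423]
wrist_force: [0.4, -0.6, -0.8]
gripper_width: 85.1
```

Emit:
send_rows(motion=[[0,0,0,0,1]])

```text
time: 4.25
ee_pos: [566.3, -147.0, 73.0]
orientation: [0.584, -0.411, -0.558, -0.423]
wrist_force: [-0.2, -0.0, -1.5]
gripper_width: 85.2
```

Emit:
send_rows(motion=[[0,0,0,0,1],[0,0,0,0,1],[0,0,0,0,1]])

```text
time: 4.5
ee_pos: [566.7, -147.4, 73.7]
orientation: [0.584, -0.411, -0.558, -0.423]
wrist_force: [-0.5, -0.3, -0.7]
gripper_width: 85.1
```

Emit:
send_rows(motion=[[0,0,-4,0,1]])

```text
time: 4.58
ee_pos: [567.3, -147.6, 70.4]
orientation: [0.585, -0.411, -0.557, -0.423]
wrist_force: [0.3, -0.1, 0.0]
gripper_width: 85.2
```

Emit:
send_rows(motion=[[0,0,-4,0,1]])

```text
time: 4.67
ee_pos: [567.2, -147.6, 66.0]
orientation: [0.585, -0.411, -0.557, -0.423]
wrist_force: [0.2, -0.4, -0.1]
gripper_width: 85.4
```

```bash
python3 - <<'E'
from h import *
s=st()
E
```

```text
t 4.67 tcp [ 567.2 -147.6   66. ] xax [ 0.042 -0.009 -0.999] jaw yaw 107.7 F [ 0.2 -0.4 -0.1] w 85.4 j [-0.45  0.28  1.85  0.01  0.97 -2.34]
```

Emit:
send_rows(motion=[[-2.5,0.3,-2,0,1],[-2,0.3,-2,0,1],[-1,0,-1,0,1],[0,0,0,0,1],[0,0,0,0,1]])

```text
time: 5.08
ee_pos: [559.5, -146.2, 57.9]
orientation: [0.583, -0.411, -0.559, -0.423]
wrist_force: [-0.8, 0.0, 0.3]
gripper_width: 85.3
```

```bash
python3 - <<'E'
from h import *
s=st(); m,im=snap("wrist","w4",None,1.5)
E
```

```text
t 5.08 tcp [ 559.5 -146.2   57.9] xax [ 0.038 -0.007 -0.999] jaw yaw 107.7 F [-0.8  0.   0.3] w 85.3 j [-0.46  0.28  1.87  0.01  0.96 -2.34]
```

View pics/w4.png

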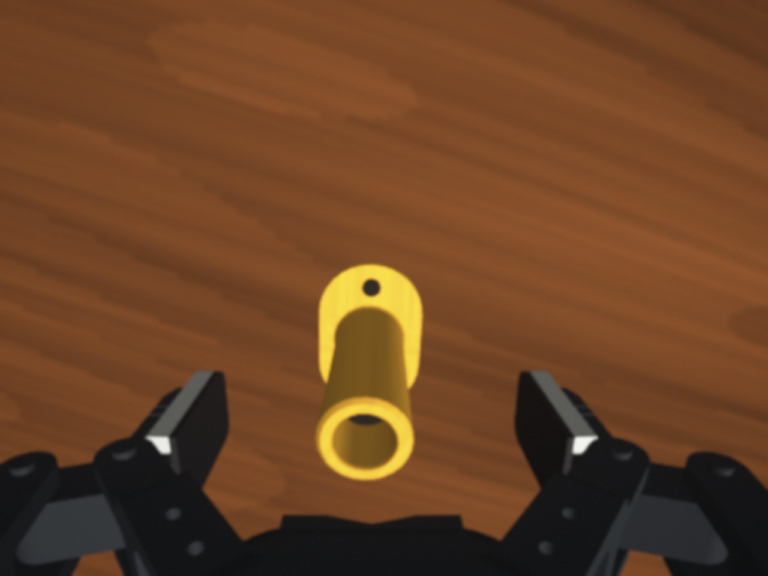

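Emit:
send_rows(motion=[[0,0,3,0,0],[0,0,0,0,-0.5],[0,0,0,0,-1],[0,0,0,0,-1],[0,0,0,0,-1],[0,0,0,0,-1],[0,0,0,0,-1],[0,0,0,0,-1]], squeeze=30)

```text
time: 5.8
ee_pos: [560.3, -146.6, 62.3]
orientation: [0.584, -0.411, -0.558, -0.423]
wrist_force: [0.6, 0.0, -0.1]
gripper_width: 24.6
```

Emit:
send_rows(motion=[[0,0,20,0,-1],[0,0,30,0,-1],[0,0,30,0,-1],[0,0,5,0,-1],[0,0,0,0,-1]])

```text
time: 6.22
ee_pos: [555.8, -144.4, 144.6]
orientation: [0.58, -0.412, -0.562, -0.423]
wrist_force: [0.8, -0.2, -3.4]
gripper_width: 24.3
```

Emit:
send_rows(motion=[[-2,30,0,1.2,-1],[-2,35,0,1.2,-1],[-2,35,0,1.2,-1],[-2,35,0,1.2,-1],[-2,35,0,1.2,-1],[-2,35,0,1.2,-1],[-2,20,0,1,-1],[0,0,0,0,-1]])

```text
time: 6.88
ee_pos: [532.5, 88.4, 130.0]
orientation: [0.602, -0.372, -0.596, -0.379]
wrist_force: [0.2, -1.0, -2.8]
gripper_width: 24.2
```

Emit:
send_rows(motion=[[0,0,0,0,-1],[0,0,0,0,-1]])

```text
time: 7.05
ee_pos: [530.2, 89.3, 126.3]
orientation: [0.601, -0.372, -0.598, -0.377]
wrist_force: [-0.4, 0.5, -2.9]
gripper_width: 24.2
```

```bash
python3 - <<'E'
from h import *
s=st(); m,im=snap("wrist","w5",None,1.5)
a,ia=snap("scene","s5"); show(ia,"s5",(200,100,360,220),4)
E
```

```text
t 7.05 tcp [530.2  89.3 126.3] xax [ 0.006  0.003 -1.   ] jaw yaw 116.0 F [-0.4  0.5 -2.9] w 24.2 j [-0.05  0.1   1.93  0.    1.11 -2.07]
```

View pics/w5.png

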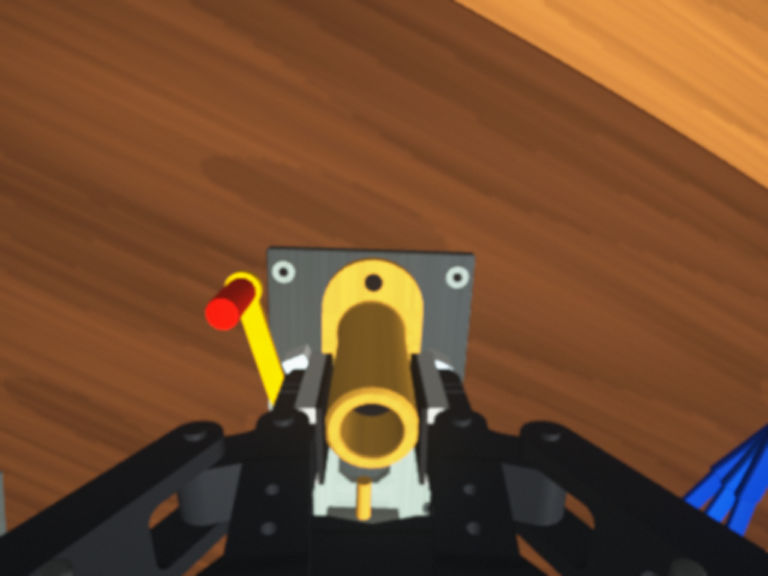

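View pics/s5.png

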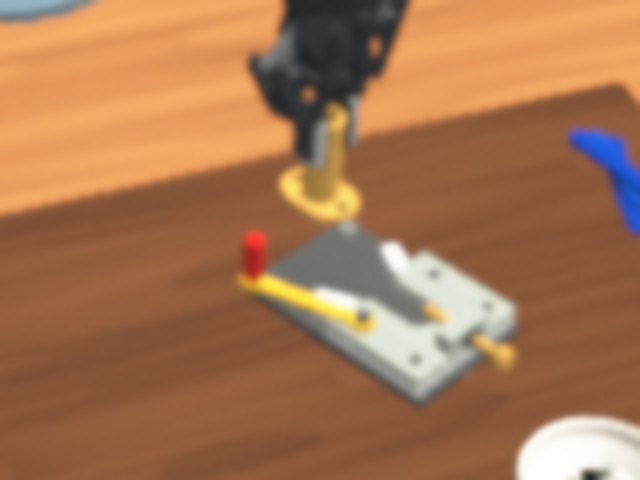

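Emit:
send_rows(motion=[[5,2,0,0,-1],[5,2,-5,0,-1],[4,1.7,-10,0,-1],[0,0,-10,0,-1],[0,0,-10,0,-1],[0,0,-5,0,-1],[0,0,0,0,-1],[0,0,0,0,-1]])

```text
time: 7.82
ee_pos: [546.6, 90.6, 80.8]
orientation: [0.599, -0.375, -0.597, -0.379]
wrist_force: [-0.3, -0.2, -2.5]
gripper_width: 24.0
```

```bash
cat > hp.py <<'E'
from h import *
H0=np.array([599.23,120.13]);A=np.radians(24.53)
def hf(X): 
    c,s=np.cos(A),np.sin(A); d=np.array(X[:2])-H0; return np.array([c*d[0]+s*d[1],-s*d[0]+c*d[1]])
def hw(v): 
    c,s=np.cos(A),np.sin(A); return np.array([c*v[0]-s*v[1],s*v[0]+c*v[1]])
def hst():
    s=st(); F=s["wrist_force"]; print("holder tcp",hf(s["ee_pos"]).round(1),"F holder",(np.array([[np.cos(A),np.sin(A)],[-np.sin(A),np.cos(A)]])@F[:2]).round(1),F[2].round(1),"yaw-h",""); return s
E
python3 - <<'E'
from hp import *
s=hst()
E
```

```text
t 7.82 tcp [546.6  90.6  80.8] xax [ 0.005  0.003 -1.   ] jaw yaw 115.5 F [-0.3 -0.2 -2.5] w 24.0 j [-0.04  0.21  1.9   0.    1.03 -2.06]
holder tcp [-60.1  -5. ] F holder [-0.3 -0.1] -2.5 yaw-h
```

Emit:
send_rows(motion=[[-1,2.2,-2,0,-1],[-1,2.2,-2,0,-1],[0,0,-1,0,-1],[0,0,0,0,-1],[0,0,0,0,-1]])

```text
time: 8.23
ee_pos: [544.5, 95.8, 76.0]
orientation: [0.6, -0.375, -0.597, -0.379]
wrist_force: [-0.4, 0.4, -2.9]
gripper_width: 24.1
```

```bash
python3 - <<'E'
from hp import *
s=hst(); m,im=snap("wrist","w6",None,1.5)
E
```

```text
t 8.23 tcp [544.5  95.8  76. ] xax [ 0.007  0.003 -1.   ] jaw yaw 115.6 F [-0.4  0.4 -2.9] w 24.1 j [-0.03  0.21  1.91  0.    1.01 -2.05]
holder tcp [-59.9   0.5] F holder [-0.2  0.5] -2.9 yaw-h
```

View pics/w6.png

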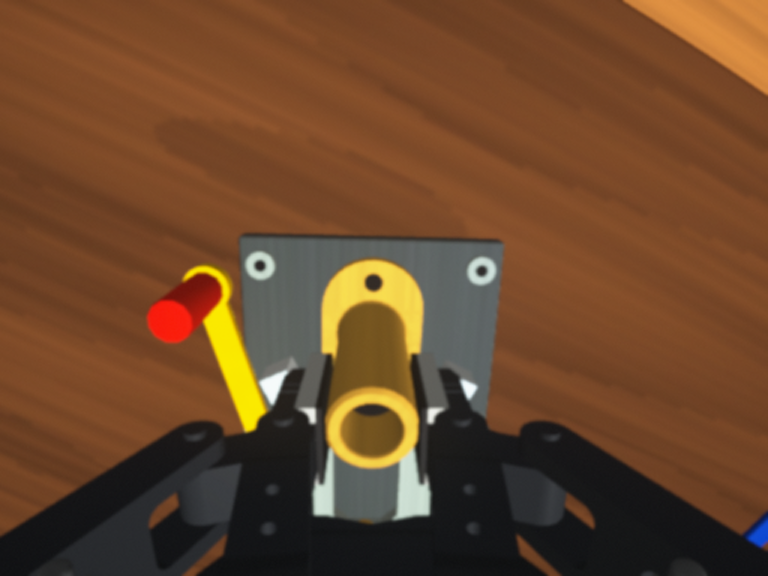

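Emit:
send_rows(motion=[[0.2,-0.4,-1.5,0,-1],[0,0,-1,0,-1],[0,0,-1,0,-1],[0,0,0,0,-1]])

```text
time: 8.62
ee_pos: [545.5, 95.2, 73.1]
orientation: [0.6, -0.375, -0.596, -0.379]
wrist_force: [0.9, 0.2, -2.2]
gripper_width: 24.2
```

Emit:
send_rows(motion=[[0,0,-1,0,-1],[0,0,0,0,-1]])

```text
time: 8.78
ee_pos: [545.5, 95.2, 72.0]
orientation: [0.6, -0.375, -0.596, -0.379]
wrist_force: [0.2, -0.8, -2.7]
gripper_width: 24.0
```

Emit:
send_rows(motion=[[0,0,-1,0,-1],[0,0,0,0,-1]])

```text
time: 8.95
ee_pos: [545.5, 95.1, 70.8]
orientation: [0.6, -0.375, -0.596, -0.379]
wrist_force: [-0.3, 0.0, -2.6]
gripper_width: 24.1
```

```bash
python3 - <<'E'
from hp import *
s=hst()
E
```

```text
t 8.95 tcp [545.5  95.1  70.8] xax [ 0.008  0.003 -1.   ] jaw yaw 115.6 F [-0.3  0.  -2.6] w 24.1 j [-0.03  0.22  1.91  0.    1.   -2.05]
holder tcp [-59.3  -0.4] F holder [-0.2  0.1] -2.6 yaw-h
```

Emit:
send_rows(motion=[[0,0,-0.8,0,-1],[0,0,0,0,-1]])

```text
time: 9.12
ee_pos: [545.8, 95.1, 70.7]
orientation: [0.6, -0.375, -0.596, -0.379]
wrist_force: [-0.1, 0.4, -2.8]
gripper_width: 23.8
```

Emit:
send_rows(motion=[[0,0,-0.8,0,-1],[0,0,0,0,-1]])

```text
time: 9.28
ee_pos: [546.2, 95.1, 70.7]
orientation: [0.601, -0.374, -0.596, -0.379]
wrist_force: [0.7, 0.9, -1.7]
gripper_width: 24.3
```

Emit:
send_rows(motion=[[0,0,-0.8,0,-1],[0,0,0,0,-1]])

```text
time: 9.45
ee_pos: [546.5, 95.0, 70.7]
orientation: [0.601, -0.374, -0.596, -0.379]
wrist_force: [0.0, 0.6, -3.0]
gripper_width: 23.9
```

Emit:
send_rows(motion=[[0,0,-1.2,0,-1],[0,0,-0.5,0,-1]])

```text
time: 9.62
ee_pos: [547.0, 94.9, 70.6]
orientation: [0.601, -0.374, -0.596, -0.379]
wrist_force: [-1.8, -0.6, 1.8]
gripper_width: 24.0
```

Emit:
send_rows(motion=[[0,0,-1.5,0,-1],[0,0,-0.5,0,-1]])

```text
time: 9.78
ee_pos: [547.5, 94.9, 70.6]
orientation: [0.601, -0.374, -0.596, -0.379]
wrist_force: [-0.8, 1.0, -0.4]
gripper_width: 24.1
```

```bash
python3 - <<'E'
from hp import *
s=hst(); print(s["wrist_torque"])
E
```

```text
t 9.78 tcp [547.5  94.9  70.6] xax [ 0.01   0.001 -1.   ] jaw yaw 115.6 F [-0.8  1.  -0.4] w 24.1 j [-0.03  0.23  1.9   0.    1.   -2.05]
holder tcp [-57.5  -1.5] F holder [-0.4  1.2] -0.4 yaw-h 
[0.02752329 0.17786003 0.03035015]
```

Emit:
send_rows(motion=[[0,0,0,0,-0.1],[0,0,0,0,-0.1],[0,0,0,0,-0.1],[0,0,0,0,-0.1]])

```text
time: 10.12
ee_pos: [548.4, 94.9, 70.3]
orientation: [0.602, -0.374, -0.595, -0.38]
wrist_force: [-0.2, -0.4, -0.6]
gripper_width: 38.5
```

```bash
python3 - <<'E'
from hp import *
s=hst(); m,im=snap("wrist","w7",None,1.5)
E
```

```text
t 10.12 tcp [548.4  94.9  70.3] xax [ 0.012  0.002 -1.   ] jaw yaw 115.6 F [-0.2 -0.4 -0.6] w 38.5 j [-0.03  0.23  1.9   0.    1.   -2.05]
holder tcp [-56.8  -1.8] F holder [-0.3 -0.3] -0.6 yaw-h
```

View pics/w7.png

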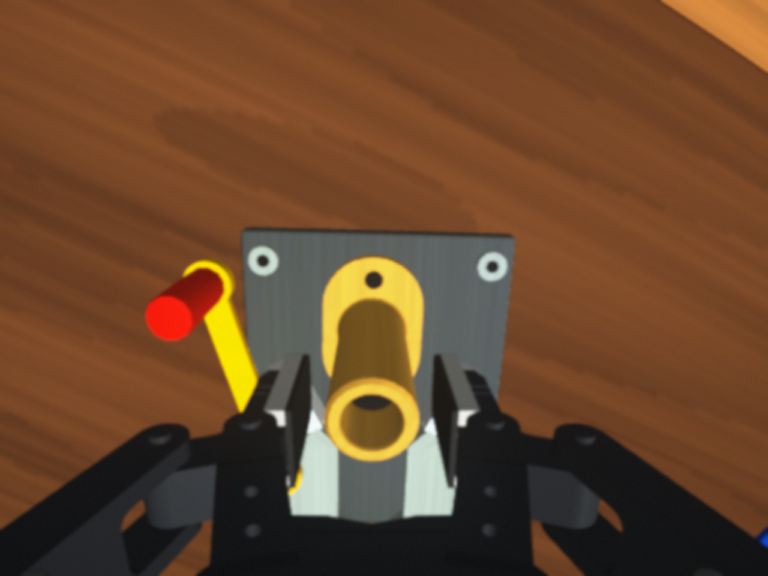

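Emit:
send_rows(motion=[[0,0,0,0,-1],[0,0,0,0,-1],[0,0,0,0,-1],[0,0,0,0,-1],[0,0,1.2,0,-1],[2,2,0,0,-1],[4,2.5,0,0,-1],[0,0,0,0,-1]])

```text
time: 10.83
ee_pos: [553.5, 99.6, 70.2]
orientation: [0.601, -0.375, -0.596, -0.379]
wrist_force: [0.0, -0.5, -1.9]
gripper_width: 24.1
```

```bash
python3 - <<'E'
from hp import *
s=hst()
E
```

```text
t 10.83 tcp [553.5  99.6  70.2] xax [ 0.009  0.002 -1.   ] jaw yaw 115.6 F [ 0.  -0.5 -1.9] w 24.1 j [-0.02  0.24  1.89  0.    1.   -2.04]
holder tcp [-50.1   0.3] F holder [-0.2 -0.4] -1.9 yaw-h
```

Emit:
send_rows(motion=[[3.5,1.5,0.8,0,-1],[4.5,2,0,0,-1],[4.5,2,0,0,-1],[2,1,0,0,-1],[0,0,0,0,-1]])

```text
time: 11.25
ee_pos: [569.5, 107.3, 70.2]
orientation: [0.601, -0.375, -0.596, -0.379]
wrist_force: [-1.4, -1.6, -0.2]
gripper_width: 24.4
```

```bash
python3 - <<'E'
from hp import *
s=hst(); m,im=snap("wrist","w8",None,1.5)
E
```

```text
t 11.25 tcp [569.5 107.3  70.2] xax [ 0.009  0.002 -1.   ] jaw yaw 115.6 F [-1.4 -1.6 -0.2] w 24.4 j [-0.01  0.28  1.84  0.    1.01 -2.03]
holder tcp [-32.4   0.6] F holder [-1.9 -0.9] -0.2 yaw-h
```

View pics/w8.png

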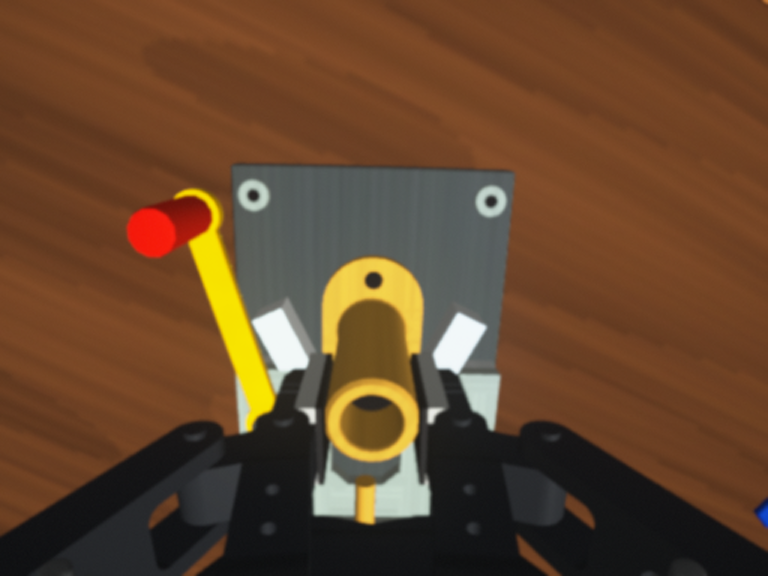

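Emit:
send_rows(motion=[[4,1,1,-0.5,-1],[4,1.5,0,-0.5,-1],[3,1.2,0,0,-1],[0,0,0,0,-1]])

```text
time: 11.63
ee_pos: [581.2, 111.2, 71.1]
orientation: [0.597, -0.38, -0.593, -0.385]
wrist_force: [0.3, 0.2, -2.4]
gripper_width: 24.3
```

```bash
python3 - <<'E'
from hp import *
s=hst()
E
```

```text
t 11.63 tcp [581.2 111.2  71.1] xax [ 0.008  0.002 -1.   ] jaw yaw 114.5 F [ 0.3  0.2 -2.4] w 24.3 j [-0.    0.3   1.81  0.    1.02 -2.  ]
holder tcp [-20.1  -0.7] F holder [0.3 0. ] -2.4 yaw-h
```

Emit:
send_rows(motion=[[4,2.2,0,0,-1],[4,2.2,0,0,-1],[3,1.4,0,0,-1],[0,0,0,0,-1]])

```text
time: 11.97
ee_pos: [593.3, 117.5, 70.8]
orientation: [0.597, -0.381, -0.593, -0.385]
wrist_force: [1.0, -0.5, -2.4]
gripper_width: 24.1
```

```bash
python3 - <<'E'
from hp import *
s=hst(); m,im=snap("wrist","w9",None,1.5)
E
```

```text
t 11.97 tcp [593.3 117.5  70.8] xax [ 0.008  0.001 -1.   ] jaw yaw 114.5 F [ 1.  -0.5 -2.4] w 24.1 j [ 0.01  0.33  1.77  0.    1.03 -1.99]
holder tcp [-6.5  0. ] F holder [ 0.7 -0.8] -2.4 yaw-h
```

View pics/w9.png

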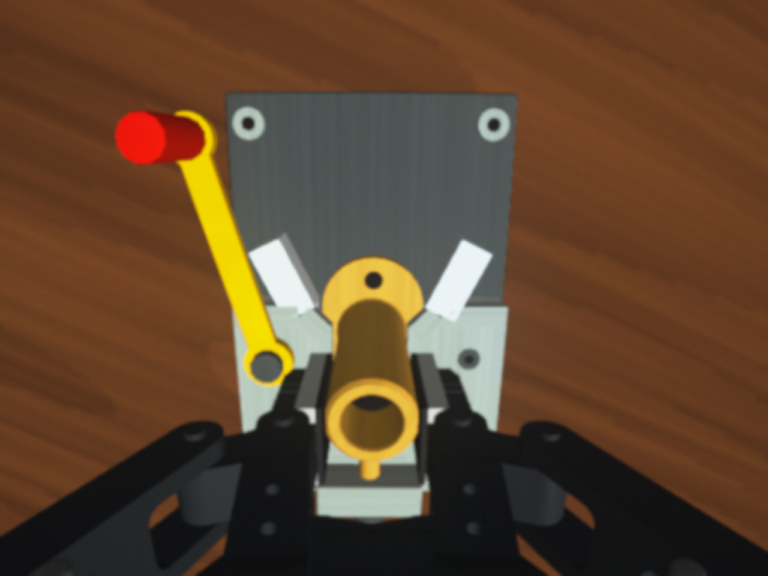

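Emit:
send_rows(motion=[[2.7,1.2,0,0,-1],[2.7,1.2,0,0,-1],[2.7,1.2,0,0,-1],[0,0,0,0,-1]])

```text
time: 12.35
ee_pos: [601.7, 121.2, 70.6]
orientation: [0.597, -0.381, -0.593, -0.384]
wrist_force: [-0.6, 0.4, -2.1]
gripper_width: 23.8
```

```bash
python3 - <<'E'
from hp import *
s=hst()
E
```

```text
t 12.35 tcp [601.7 121.2  70.6] xax [ 0.007  0.001 -1.   ] jaw yaw 114.5 F [-0.6  0.4 -2.1] w 23.8 j [ 0.01  0.35  1.75  0.    1.04 -1.98]
holder tcp [ 2.7 -0. ] F holder [-0.4  0.6] -2.1 yaw-h
```

Emit:
send_rows(motion=[[1.8,0.8,0,0,-1],[1.4,0.6,0,0,-1]])

```text
time: 12.52
ee_pos: [604.9, 122.7, 70.4]
orientation: [0.596, -0.381, -0.593, -0.384]
wrist_force: [-0.7, -0.4, -1.7]
gripper_width: 24.3
```

Emit:
send_rows(motion=[[1.4,0.6,0,0,-1],[0,0,0,0,-1]])

```text
time: 12.68
ee_pos: [606.7, 123.5, 70.5]
orientation: [0.596, -0.381, -0.593, -0.384]
wrist_force: [-0.6, -1.1, -1.9]
gripper_width: 23.9
```

```bash
python3 - <<'E'
from hp import *
s=hst()
E
```

```text
t 12.68 tcp [606.7 123.5  70.5] xax [ 0.007  0.001 -1.   ] jaw yaw 114.5 F [-0.6 -1.1 -1.9] w 23.9 j [ 0.02  0.36  1.74  0.    1.04 -1.98]
holder tcp [ 8.2 -0. ] F holder [-1.1 -0.8] -1.9 yaw-h
```

Emit:
send_rows(motion=[[1.2,0.6,0,0,-1]])

```text
time: 12.77
ee_pos: [607.8, 124.1, 70.4]
orientation: [0.596, -0.381, -0.593, -0.384]
wrist_force: [-0.9, -0.3, -1.9]
gripper_width: 24.0
```

Emit:
send_rows(motion=[[1.2,0.6,0,0,-1]])

```text
time: 12.85
ee_pos: [609.1, 124.6, 70.4]
orientation: [0.596, -0.381, -0.593, -0.384]
wrist_force: [-0.6, -0.5, -1.9]
gripper_width: 24.1
```

Emit:
send_rows(motion=[[1.2,0.6,0,0,-1]])

```text
time: 12.93
ee_pos: [610.4, 125.2, 70.4]
orientation: [0.596, -0.381, -0.593, -0.384]
wrist_force: [-0.2, -1.2, -2.1]
gripper_width: 24.2
```

```bash
python3 - <<'E'
from hp import *
s=hst()
E
```

```text
t 12.93 tcp [610.4 125.2  70.4] xax [ 0.006  0.001 -1.   ] jaw yaw 114.5 F [-0.2 -1.2 -2.1] w 24.2 j [ 0.02  0.37  1.72  0.    1.04 -1.98]
holder tcp [12.2 -0. ] F holder [-0.7 -1. ] -2.1 yaw-h
```

Emit:
send_rows(motion=[[1,0.5,0,0,-1]])

```text
time: 13.02
ee_pos: [610.7, 125.4, 70.4]
orientation: [0.596, -0.382, -0.594, -0.383]
wrist_force: [-6.2, -4.0, 3.3]
gripper_width: 23.6
```

Emit:
send_rows(motion=[[1,0.5,0,0,-1]])

```text
time: 13.1
ee_pos: [610.8, 125.4, 70.5]
orientation: [0.595, -0.383, -0.594, -0.382]
wrist_force: [-5.8, -3.8, 3.3]
gripper_width: 24.1
```

Emit:
send_rows(motion=[[1,0.5,0,0,-1]])

```text
time: 13.18
ee_pos: [610.8, 125.3, 70.5]
orientation: [-0.595, 0.384, 0.595, 0.381]
wrist_force: [-5.0, -2.6, 1.9]
gripper_width: 24.1
```

```bash
python3 - <<'E'
from hp import *
s=hst(); m,im=snap("wrist","w10",None,1.5)
E
```

```text
t 13.18 tcp [610.8 125.3  70.5] xax [-0.003 -0.003 -1.   ] jaw yaw 114.5 F [-5.  -2.6  1.9] w 24.1 j [ 0.02  0.37  1.72 -0.    1.05 -1.98]
holder tcp [12.6 -0. ] F holder [-5.7 -0.3] 1.9 yaw-h
```

View pics/w10.png

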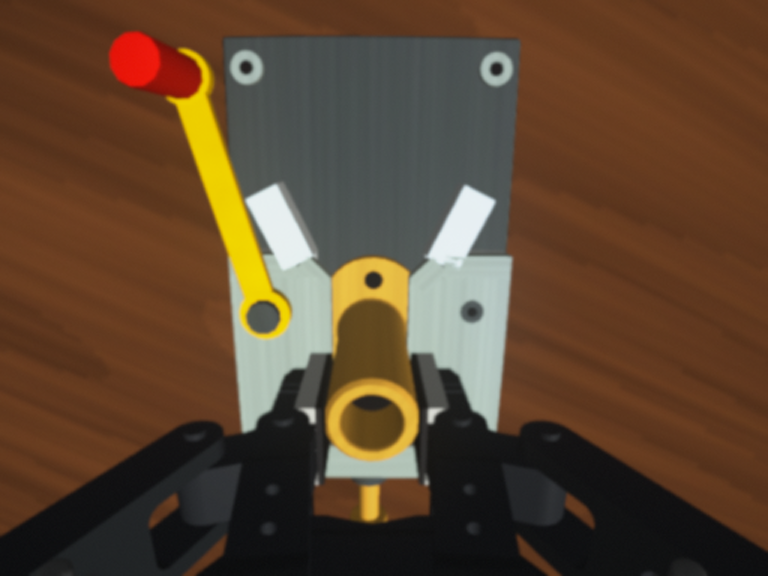

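Emit:
send_rows(motion=[[2,0.9,-0.5,0,-1]])

```text
time: 13.32
ee_pos: [611.1, 125.5, 70.5]
orientation: [-0.593, 0.385, 0.597, 0.379]
wrist_force: [-13.3, -6.5, 12.5]
gripper_width: 24.2
```

Emit:
send_rows(motion=[[2.2,1,-0.5,0,-1]])

```text
time: 13.4
ee_pos: [611.2, 125.5, 70.6]
orientation: [-0.592, 0.387, 0.598, 0.377]
wrist_force: [-13.2, -7.1, 9.9]
gripper_width: 24.2
```

```bash
python3 - <<'E'
from hp import *
s=hst(); print(s["wrist_torque"])
E
```

```text
t 13.4 tcp [611.2 125.5  70.6] xax [-0.016 -0.008 -1.   ] jaw yaw 114.6 F [-13.2  -7.1   9.9] w 24.2 j [ 0.02  0.38  1.71 -0.01  1.07 -1.97]
holder tcp [13.1 -0.1] F holder [-15.  -1.] 9.9 yaw-h 
[-0.94488976  2.04704962  0.00336207]
```

Emit:
send_rows(motion=[[0,0,0,0,-1],[0,0,0,0,-0.5],[0,0,0,0,-0.1],[0,0,0,0,-0.1],[0,0,0,0,-0.1]])

```text
time: 13.82
ee_pos: [612.4, 125.8, 72.3]
orientation: [-0.592, 0.387, 0.598, 0.378]
wrist_force: [0.0, 0.0, -0.8]
gripper_width: 38.3
```

```bash
python3 - <<'E'
from hp import *
s=hst(); m,im=snap("wrist","w11",None,1.5)
E
```

```text
t 13.82 tcp [612.4 125.8  72.3] xax [-0.014 -0.007 -1.   ] jaw yaw 114.6 F [ 0.   0.  -0.8] w 38.3 j [ 0.02  0.38  1.7  -0.01  1.07 -1.97]
holder tcp [14.4 -0.3] F holder [0. 0.] -0.8 yaw-h
```

View pics/w11.png

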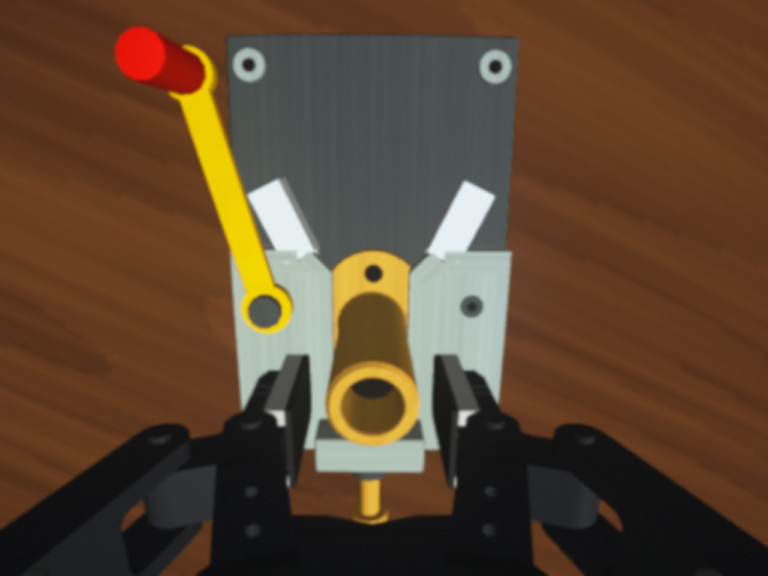

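Emit:
send_rows(motion=[[0,0,10,0,-0.1],[0,0,20,0,0],[0,0,25,0,0],[0,0,20,0,0],[0,0,0,0,0],[0,0,0,0,0]])

```text
time: 14.37
ee_pos: [612.5, 126.3, 153.1]
orientation: [-0.593, 0.386, 0.597, 0.378]
wrist_force: [-0.9, -0.2, -0.5]
gripper_width: 42.9
```

```bash
python3 - <<'E'
from hp import *
s=hst(); m,im=snap("wrist","w12",None,1.5)
E
```

```text
t 14.37 tcp [612.5 126.3 153.1] xax [-0.012 -0.006 -1.   ] jaw yaw 114.6 F [-0.9 -0.2 -0.5] w 42.9 j [ 0.02  0.27  1.67 -0.01  1.21 -1.97]
holder tcp [14.6  0.1] F holder [-0.9  0.2] -0.5 yaw-h
```

View pics/w12.png

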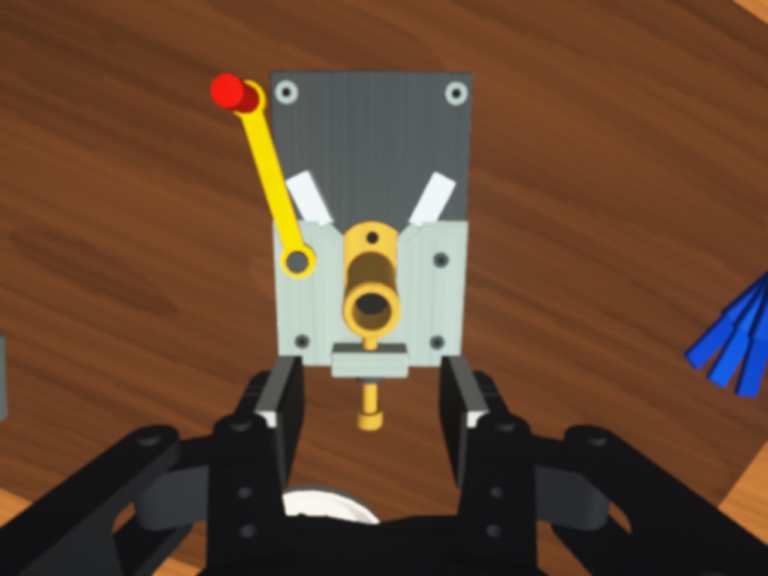

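```bash
python3 - <<'E'
from hp import *
m,_=load("w12"); p=lambda u,v:np.array([u,v])/1.5-.17
zb=22
for n,uv,z in (("rim",(371,309),78),("knob",(227,91),61.5),("bl",(272,72),8),("br",(472,72),8),("pl",(274,222),22),("pr",(467,222),22),("pivot",(297,262),27.5),("hole",(372,238),13)):
    X=onz(m,p(*uv),zb+z); print(n,X.round(1),hf(X).round(1))
E
```

```text
rim [607.1 124.2 100. ] [8.8 0.4]
knob [551.3  33.3  83.5] [-79.6 -59.1]
bl [533.6  34.8  30. ] [-95.1 -50.4]
br [491.1 127.3  30. ] [-95.4  51.4]
pl [601.6  66.6  44. ] [-20.1 -49.7]
pr [560.1 156.8  44. ] [-20.4  49.6]
pivot [614.6  85.7  49.5] [ -0.3 -37.7]
hole [589.5 116.5  35. ] [-10.4   0.8]
```

Emit:
send_rows(motion=[[-12,-18,0,3.7,0],[-15,-23,0,3.7,0],[-15,-23,0,3.7,0],[-12,-18,0,3.7,0],[-5,-8,0,0,0],[0,0,0,0,0],[0,0,0,0,0]])

```text
time: 15.0
ee_pos: [548.6, 34.8, 147.0]
orientation: [-0.636, 0.304, 0.646, 0.294]
wrist_force: [-0.1, 0.6, 0.0]
gripper_width: 42.9
```

```bash
python3 - <<'E'
from hp import *
s=hst(); m,im=snap("wrist","w13",None,1.5)
print(np.array([551.3,33.3])-s["ee_pos"][:2])
E
```

```text
t 15.0 tcp [548.6  34.8 147. ] xax [-0.018 -0.007 -1.   ] jaw yaw 130.0 F [-0.1  0.6  0. ] w 42.9 j [-0.14  0.12  1.87 -0.01  1.17 -2.4 ]
holder tcp [-81.5 -56.6] F holder [0.1 0.6] 0.0 yaw-h 
[ 2.7210965  -1.48540517]
```

View pics/w13.png

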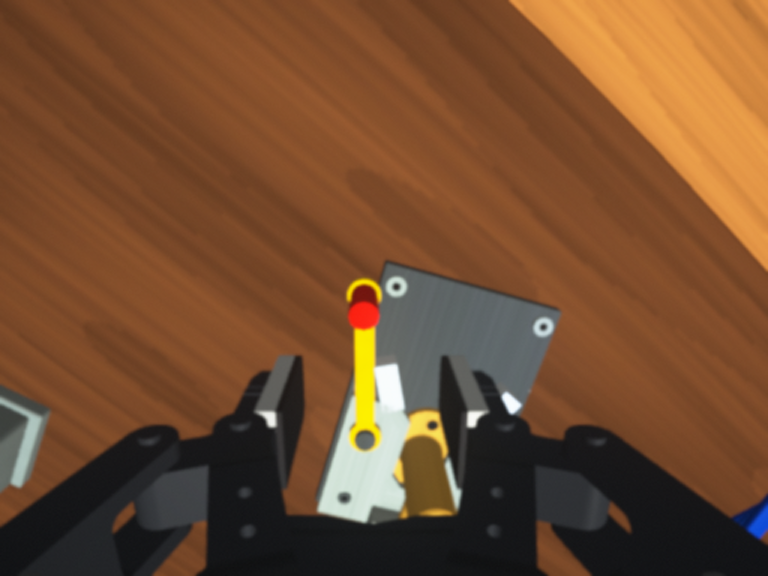

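Emit:
send_rows(motion=[[1.5,-0.8,-15,0,0],[1.2,-0.7,-20,0,0],[0,0,-20,0,0],[0,0,-12,0,0],[0,0,-5,0,0],[0,0,0,0,0],[0,0,0,0,0]])

```text
time: 15.63
ee_pos: [556.2, 38.5, 73.2]
orientation: [-0.638, 0.302, 0.644, 0.294]
wrist_force: [-0.2, 0.4, -0.6]
gripper_width: 43.0
```

```bash
python3 - <<'E'
from hp import *
s=hst(); m,im=snap("wrist","w14",None,1.5)
print(np.array([551.3,33.3])-s["ee_pos"][:2])
E
```

```text
t 15.63 tcp [556.2  38.5  73.2] xax [-0.013 -0.006 -1.   ] jaw yaw 130.1 F [-0.2  0.4 -0.6] w 43.0 j [-0.13  0.24  1.88 -0.01  1.03 -2.4 ]
holder tcp [-73.  -56.4] F holder [-0.   0.4] -0.6 yaw-h 
[-4.91992496 -5.21173778]
```

View pics/w14.png

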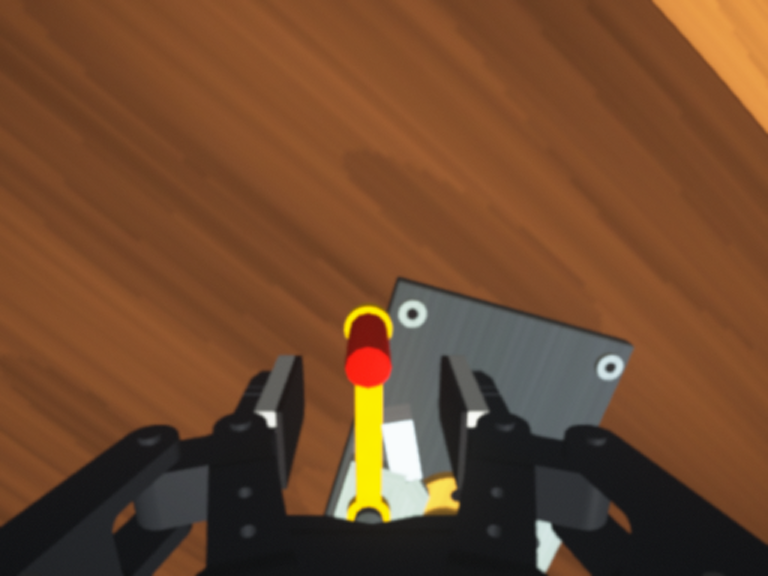

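Emit:
send_rows(motion=[[-2.5,-2.2,-4,0,0],[-2,-1.8,-5,0,0],[0,0,-4,0,0],[0,0,-1,0,0],[0,0,0,0,0]])

```text
time: 16.1
ee_pos: [553.7, 33.8, 61.4]
orientation: [-0.64, 0.301, 0.642, 0.295]
wrist_force: [-0.1, 0.4, -0.1]
gripper_width: 42.6
```

```bash
python3 - <<'E'
from hp import *
s=hst(); m,im=snap("wrist","w15",None,1.5)
print(np.array([551.3,33.3])-s["ee_pos"][:2])
E
```

```text
t 16.1 tcp [553.7  33.8  61.4] xax [-0.006 -0.007 -1.   ] jaw yaw 130.1 F [-0.1  0.4 -0.1] w 42.6 j [-0.14  0.25  1.9  -0.01  1.   -2.41]
holder tcp [-77.3 -59.6] F holder [0.1 0.4] -0.1 yaw-h 
[-2.36190445 -0.52185509]
```

View pics/w15.png

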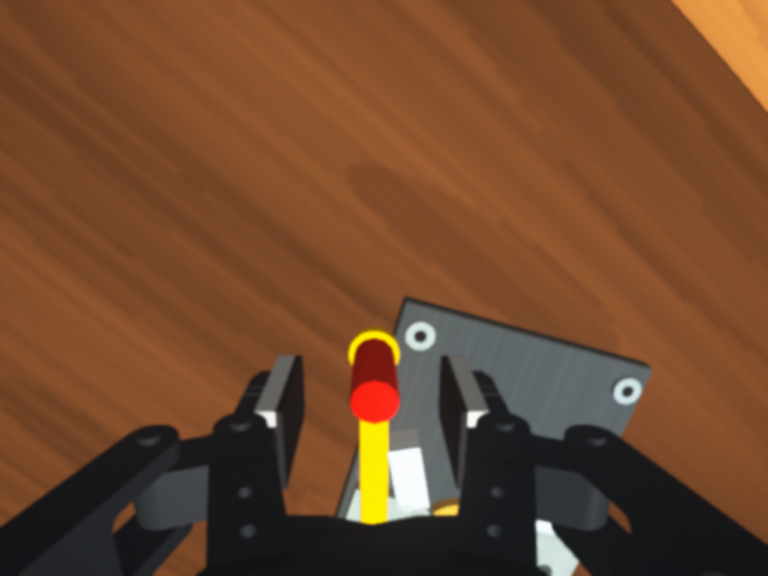

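Emit:
send_rows(motion=[[-1.5,-0.8,-3,0,-0.2],[0,0,-1,0,-0.4],[0,0,0,0,-0.54],[0,0,0,0,-0.54],[0,0,0,0,-0.54]], squeeze=20)

```text
time: 16.57
ee_pos: [552.4, 32.8, 57.5]
orientation: [-0.64, 0.301, 0.642, 0.295]
wrist_force: [0.1, 0.2, -0.5]
gripper_width: 19.5
```

```bash
python3 - <<'E'
from hp import *
s=hst(); m,im=snap("wrist","w16",None,1.5)
E
```

```text
t 16.57 tcp [552.4  32.8  57.5] xax [-0.005 -0.007 -1.   ] jaw yaw 130.1 F [ 0.1  0.2 -0.5] w 19.5 j [-0.14  0.25  1.9  -0.01  0.99 -2.41]
holder tcp [-78.9 -60. ] F holder [0.2 0.2] -0.5 yaw-h
```

View pics/w16.png

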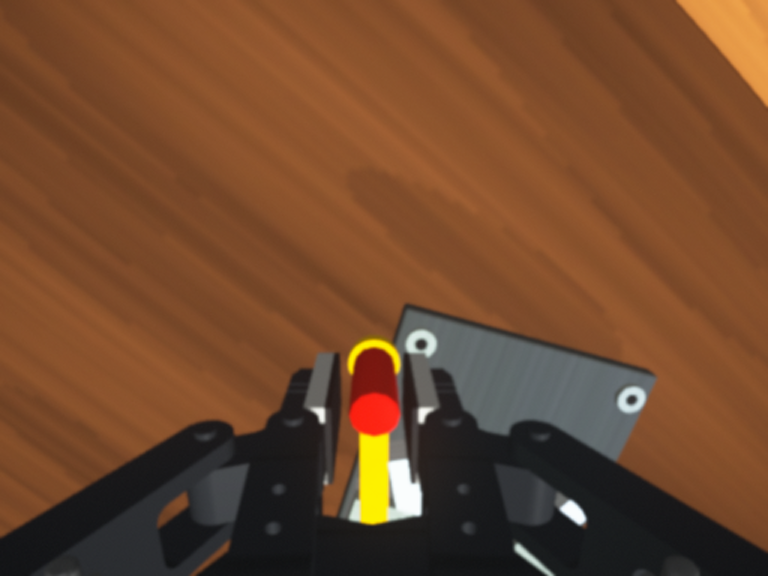

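```bash
cat > arc.py <<'E'
import sys
from hp import *
def main(n,step,z=57.5):
    s=hst(); h=hf(s["ee_pos"]); r=h-np.array([0,-37]); th=np.degrees(np.arctan2(-r[0],r[1])); R=np.hypot(*r)
    from scipy.spatial.transform import Rotation as Ro
    M=Ro.from_quat(s["orientation"]).as_matrix(); jy=np.degrees(np.arctan2(M[1,2],M[0,2])); 
    print("theta",th.round(1),"R",R.round(1),"jaw err",(jy-24.53-th).round(1))
    p=r.copy();rows=[]
    for i in range(1,n+1):
        a=np.radians(th-step*i); Ri=R+(82-R)*min(1,i/2)
        q=Ri*np.array([-np.sin(a),np.cos(a)]); w=hw(q-p); p=q
        rows.append([round(w[0],1),round(w[1],1),0,-step,-0.54])
    rows[0][3]=round(rows[0][3]-(jy-24.53-th),1); rows[0][2]=round(z-s["ee_pos"][2],1)
    print(rows)
main(int(sys.argv[1]),float(sys.argv[2]))
E
python3 arc.py 4 4
```

```text
t 16.62 tcp [552.4  32.9  57.5] xax [-0.005 -0.007 -1.   ] jaw yaw 130.1 F [ 0.4 -0.3  0.6] w 19.8 j [-0.14  0.25  1.9  -0.01  0.99 -2.41]
holder tcp [-78.9 -59.9] F holder [ 0.2 -0.4] 0.6 yaw-h 
theta 106.2 R 82.1 jaw err -0.7
[[np.float64(-3.5), np.float64(4.5), np.float64(-0.0), np.float64(-3.3), -0.54], [np.float64(-3.2), np.float64(4.7), 0, -4.0, -0.54], [np.float64(-2.9), np.float64(4.9), 0, -4.0, -0.54], [np.float64(-2.6), np.float64(5.1), 0, -4.0, -0.54]]
```

Emit:
send_rows(motion=[[-3.5,4.5,0,-3.3,-0.54],[-3.2,4.7,0,-4,-0.54],[-2.9,4.9,0,-4,-0.54],[-2.6,5.1,0,-4,-0.54]])

```text
time: 16.95
ee_pos: [541.9, 49.8, 58.1]
orientation: [0.595, -0.388, -0.592, -0.381]
wrist_force: [1.9, -2.5, -2.3]
gripper_width: 19.4
```

```bash
python3 arc.py 5 4.5
```

```text
t 16.95 tcp [541.9  49.8  58.1] xax [-0.003 -0.01  -1.   ] jaw yaw 114.1 F [ 1.9 -2.5 -2.3] w 19.4 j [-0.11  0.23  1.93 -0.01  0.99 -2.1 ]
holder tcp [-81.3 -40.2] F holder [ 0.7 -3.1] -2.3 yaw-h 
theta 92.3 R 81.4 jaw err -2.7
[[np.float64(-2.9), np.float64(5.7), np.float64(-0.6), np.float64(-1.8), -0.54], [np.float64(-2.5), np.float64(5.9), 0, -4.5, -0.54], [np.float64(-1.7), np.float64(6.2), 0, -4.5, -0.54], [np.float64(-1.2), np.float64(6.3), 0, -4.5, -0.54], [np.float64(-0.7), np.float64(6.4), 0, -4.5, -0.54]]
```

Swinging well at ~3 N.

Emit:
send_rows(motion=[[-2.9,5.7,-0.6,-1.8,-0.54],[-2.5,5.9,0,-4.5,-0.54],[-1.7,6.2,0,-4.5,-0.54],[-1.2,6.3,0,-4.5,-0.54],[-0.7,6.4,0,-4.5,-0.54]])

```text
time: 17.37
ee_pos: [534.0, 77.6, 58.0]
orientation: [0.518, -0.49, -0.511, -0.48]
wrist_force: [0.6, -3.1, -1.3]
gripper_width: 19.5
```

```bash
python3 arc.py 5 4.5
```

```text
t 17.37 tcp [534.   77.6  58. ] xax [-0.004 -0.017 -1.   ] jaw yaw 93.4 F [ 0.6 -3.1 -1.3] w 19.5 j [-0.06  0.22  1.94 -0.02  0.99 -1.68]
holder tcp [-77.  -11.6] F holder [-0.7 -3.1] -1.3 yaw-h 
theta 71.7 R 81.1 jaw err -2.9
[[np.float64(-0.9), np.float64(6.3), np.float64(-0.5), np.float64(-1.6), -0.54], [np.float64(-0.4), np.float64(6.4), 0, -4.5, -0.54], [np.float64(0.6), np.float64(6.4), 0, -4.5, -0.54], [np.float64(1.1), np.float64(6.4), 0, -4.5, -0.54], [np.float64(1.6), np.float64(6.2), 0, -4.5, -0.54]]
```

Emit:
send_rows(motion=[[-0.9,6.3,-0.5,-1.6,-0.54],[-0.4,6.4,0,-4.5,-0.54],[0.6,6.4,0,-4.5,-0.54],[1.1,6.4,0,-4.5,-0.54],[1.6,6.2,0,-4.5,-0.54]])

```text
time: 17.78
ee_pos: [536.4, 107.2, 57.9]
orientation: [-0.424, 0.576, 0.415, 0.561]
wrist_force: [0.0, -2.8, -1.3]
gripper_width: 19.9
```

```bash
python3 arc.py 5 4; python3 - <<'E'
from hp import *
m,im=snap("wrist","w17",None,1.5)
E
```

```text
t 17.78 tcp [536.4 107.2  57.9] xax [-0.01  -0.023 -1.   ] jaw yaw 72.8 F [ 0.  -2.8 -1.3] w 19.9 j [ 0.    0.24  1.91 -0.03  1.   -1.26]
holder tcp [-62.6  14.3] F holder [-1.1 -2.5] -1.3 yaw-h 
theta 50.6 R 80.9 jaw err -2.3
[[np.float64(1.1), np.float64(5.6), np.float64(-0.4), np.float64(-1.7), -0.54], [np.float64(1.5), np.float64(5.5), 0, -4.0, -0.54], [np.float64(2.4), np.float64(5.2), 0, -4.0, -0.54], [np.float64(2.8), np.float64(5.0), 0, -4.0, -0.54], [np.float64(3.1), np.float64(4.8), 0, -4.0, -0.54]]
```

View pics/w17.png

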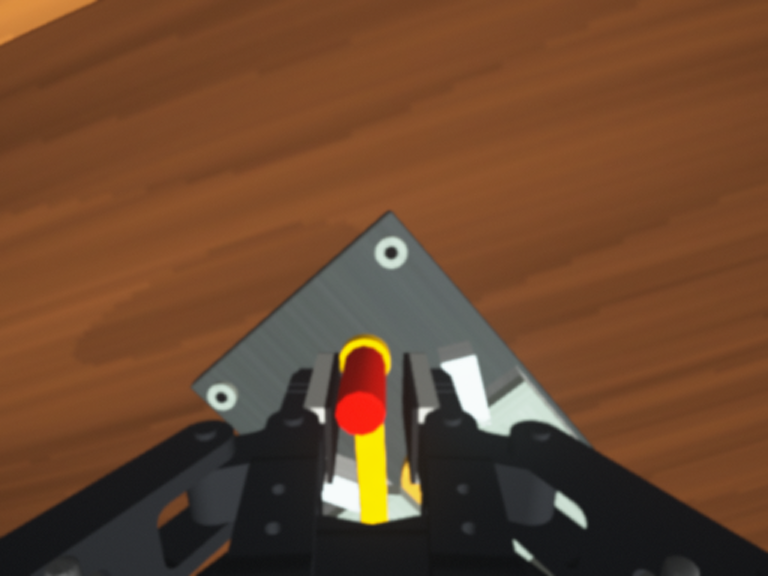

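Emit:
send_rows(motion=[[1.1,5.6,-0.4,-1.7,-0.54],[1.5,5.5,0,-4,-0.54],[2.4,5.2,0,-4,-0.54],[2.8,5,0,-4,-0.54],[3.1,4.8,0,-4,-0.54]])

```text
time: 18.25
ee_pos: [547.4, 131.4, 57.8]
orientation: [-0.33, 0.637, 0.321, 0.618]
wrist_force: [-0.8, -3.2, 1.4]
gripper_width: 19.5
```

```bash
python3 arc.py 4 2.5
```

```text
t 18.25 tcp [547.4 131.4  57.8] xax [-0.018 -0.024 -1.   ] jaw yaw 54.8 F [-0.8 -3.2  1.4] w 19.5 j [ 0.04  0.28  1.86 -0.03  1.02 -0.9 ]
holder tcp [-42.4  31.8] F holder [-2.1 -2.6] 1.4 yaw-h 
theta 31.7 R 80.8 jaw err -1.4
[[np.float64(1.5), np.float64(3.2), np.float64(-0.3), np.float64(-1.1), -0.54], [np.float64(1.7), np.float64(3.2), 0, -2.5, -0.54], [np.float64(2.3), np.float64(2.7), 0, -2.5, -0.54], [np.float64(2.4), np.float64(2.6), 0, -2.5, -0.54]]
```

Emit:
send_rows(motion=[[1.5,3.2,-0.3,-1.1,-0.54],[1.7,3.2,0,-2.5,-0.54],[2.3,2.7,0,-2.5,-0.54],[2.4,2.6,0,-2.5,-0.54]])

```text
time: 18.58
ee_pos: [555.0, 141.1, 57.5]
orientation: [-0.282, 0.662, 0.273, 0.638]
wrist_force: [-1.5, -2.4, 1.6]
gripper_width: 19.9
```

```bash
python3 arc.py 3 1.2; python3 - <<'E'
from hp import *
m,im=snap("wrist","w18",None,1.5)
E
```

```text
t 18.58 tcp [555.  141.1  57.5] xax [-0.026 -0.026 -0.999] jaw yaw 46.2 F [-1.5 -2.4  1.6] w 19.9 j [ 0.06  0.31  1.83 -0.03  1.03 -0.73]
holder tcp [-31.5  37.5] F holder [-2.4 -1.6] 1.6 yaw-h 
theta 22.9 R 80.9 jaw err -1.2
[[np.float64(0.8), np.float64(1.6), np.float64(0.0), np.float64(0.0), -0.54], [np.float64(0.8), np.float64(1.6), 0, -1.2, -0.54], [np.float64(1.2), np.float64(1.2), 0, -1.2, -0.54]]
```

View pics/w18.png

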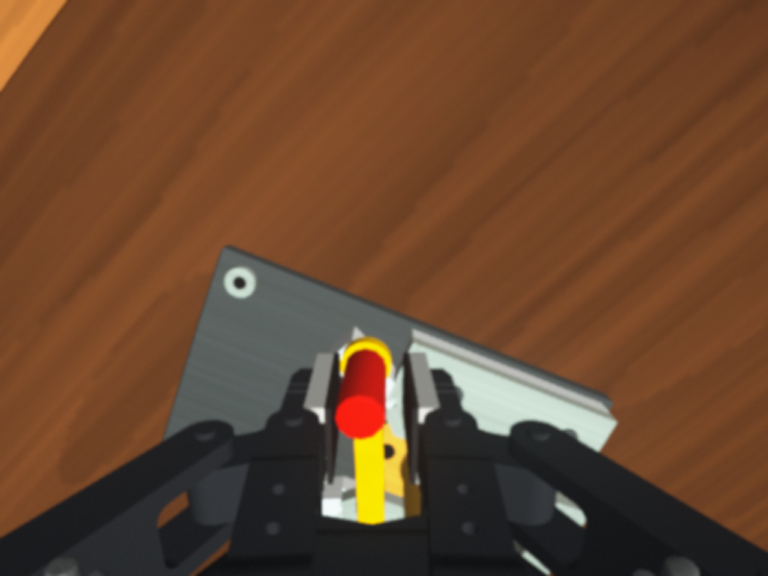

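Emit:
send_rows(motion=[[1.2,1.7,0,-0.5,-0.54],[1.3,1.6,0,-1.4,-0.54],[1.4,1.5,0,-1.4,-0.54]])

```text
time: 18.88
ee_pos: [558.8, 145.2, 57.5]
orientation: [-0.264, 0.671, 0.254, 0.645]
wrist_force: [-1.7, -3.1, -0.1]
gripper_width: 19.3
```

Emit:
send_rows(motion=[[1.4,1.4,0,-1.4,-0.54]])

```text
time: 18.97
ee_pos: [560.2, 146.3, 57.5]
orientation: [-0.255, 0.674, 0.246, 0.648]
wrist_force: [-2.4, -3.2, 1.7]
gripper_width: 19.4
```

```bash
python3 arc.py 3 1.2
```

```text
t 18.97 tcp [560.2 146.3  57.5] xax [-0.029 -0.026 -0.999] jaw yaw 41.5 F [-2.4 -3.2  1.7] w 19.4 j [ 0.07  0.32  1.82 -0.03  1.04 -0.64]
holder tcp [-24.6  40. ] F holder [-3.5 -1.9] 1.7 yaw-h 
theta 17.7 R 80.9 jaw err -0.8
[[np.float64(0.9), np.float64(1.6), np.float64(0.0), np.float64(-0.4), -0.54], [np.float64(0.9), np.float64(1.5), 0, -1.2, -0.54], [np.float64(1.3), np.float64(1.1), 0, -1.2, -0.54]]
```

Emit:
send_rows(motion=[[1.3,1.3,0,-1,-0.54]])

```text
time: 19.05
ee_pos: [561.5, 147.4, 57.5]
orientation: [-0.249, 0.676, 0.24, 0.65]
wrist_force: [-1.7, -2.0, 1.8]
gripper_width: 19.6
```

Emit:
send_rows(motion=[[1.3,1.2,0,-1,-0.54]])

```text
time: 19.13
ee_pos: [562.7, 148.5, 57.5]
orientation: [-0.243, 0.679, 0.234, 0.652]
wrist_force: [-1.8, -2.9, 1.7]
gripper_width: 19.4
```

Emit:
send_rows(motion=[[1.3,1.1,0,-1,-0.54]])

```text
time: 19.22
ee_pos: [564.0, 149.5, 57.5]
orientation: [-0.237, 0.681, 0.227, 0.654]
wrist_force: [-1.4, -2.4, 1.8]
gripper_width: 19.6
```

```bash
python3 arc.py 3 1.2
```

```text
t 19.22 tcp [564.  149.5  57.5] xax [-0.032 -0.025 -0.999] jaw yaw 38.3 F [-1.4 -2.4  1.8] w 19.6 j [ 0.07  0.33  1.8  -0.03  1.04 -0.58]
holder tcp [-19.8  41.4] F holder [-2.3 -1.6] 1.8 yaw-h 
theta 14.2 R 80.8 jaw err -0.4
[[np.float64(1.0), np.float64(1.5), np.float64(0.0), np.float64(-0.8), -0.54], [np.float64(1.0), np.float64(1.5), 0, -1.2, -0.54], [np.float64(1.4), np.float64(1.0), 0, -1.2, -0.54]]
```

Emit:
send_rows(motion=[[1.3,1,0,-1,-0.54]])

```text
time: 19.3
ee_pos: [565.4, 150.6, 57.5]
orientation: [-0.23, 0.683, 0.221, 0.656]
wrist_force: [-0.6, -2.5, 0.4]
gripper_width: 19.6
```

Emit:
send_rows(motion=[[1.2,0.9,0,-0.8,-0.54]])

```text
time: 19.38
ee_pos: [566.7, 151.5, 57.5]
orientation: [-0.225, 0.685, 0.216, 0.658]
wrist_force: [-0.9, -2.8, 1.2]
gripper_width: 19.5
```

Emit:
send_rows(motion=[[1.2,0.9,0,-0.8,-0.54]])

```text
time: 19.47
ee_pos: [568.0, 152.5, 57.4]
orientation: [-0.22, 0.687, 0.211, 0.66]
wrist_force: [-2.3, -2.9, 0.9]
gripper_width: 19.8
```

```bash
python3 arc.py 3 1.2
```

```text
t 19.47 tcp [568.  152.5  57.4] xax [-0.033 -0.023 -0.999] jaw yaw 35.5 F [-2.3 -2.9  0.9] w 19.8 j [ 0.08  0.34  1.79 -0.02  1.05 -0.53]
holder tcp [-15.   42.4] F holder [-3.3 -1.7] 0.9 yaw-h 
theta 10.7 R 80.8 jaw err 0.2
[[np.float64(1.1), np.float64(1.5), np.float64(0.1), np.float64(-1.4), -0.54], [np.float64(1.1), np.float64(1.4), 0, -1.2, -0.54], [np.float64(1.5), np.float64(0.9), 0, -1.2, -0.54]]
```

Emit:
send_rows(motion=[[1,0.7,0,-0.7,-0.54]])

```text
time: 19.55
ee_pos: [569.0, 153.2, 57.4]
orientation: [-0.215, 0.689, 0.207, 0.661]
wrist_force: [-2.4, -3.7, 1.4]
gripper_width: 19.5
```

Emit:
send_rows(motion=[[1,0.7,0,-0.7,-0.54]])

```text
time: 19.63
ee_pos: [569.8, 153.8, 57.4]
orientation: [-0.211, 0.69, 0.202, 0.662]
wrist_force: [-3.9, -4.7, 3.4]
gripper_width: 19.4
```

Emit:
send_rows(motion=[[1,0.7,0,-0.7,-0.54]])

```text
time: 19.72
ee_pos: [570.3, 154.0, 57.3]
orientation: [-0.207, 0.693, 0.198, 0.662]
wrist_force: [-5.0, -6.0, 4.4]
gripper_width: 19.8
```

```bash
python3 arc.py 3 1.2; python3 - <<'E'
from hp import *
m,im=snap("wrist","w19",None,1.5)
a,ia=snap("top","t19"); show(ia,"t19",(160,150,260,250),6)
E
```

```text
t 19.72 tcp [570.3 154.   57.3] xax [-0.038 -0.024 -0.999] jaw yaw 33.2 F [-5.  -6.   4.4] w 19.8 j [ 0.08  0.35  1.78 -0.02  1.05 -0.49]
holder tcp [-12.3  42.8] F holder [-7.  -3.4] 4.4 yaw-h 
theta 8.8 R 80.7 jaw err -0.1
[[np.float64(1.1), np.float64(1.4), np.float64(0.2), np.float64(-1.1), -0.54], [np.float64(1.1), np.float64(1.4), 0, -1.2, -0.54], [np.float64(1.5), np.float64(0.9), 0, -1.2, -0.54]]
```

View pics/w19.png

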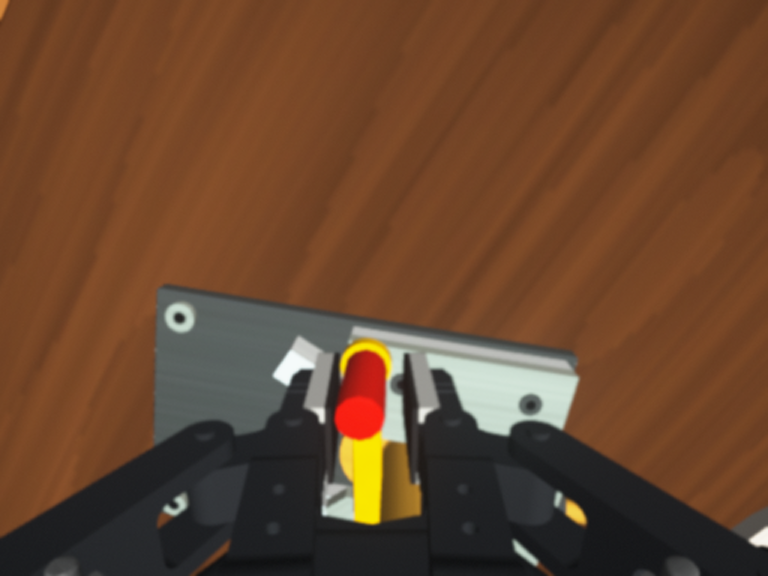

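View pics/t19.png

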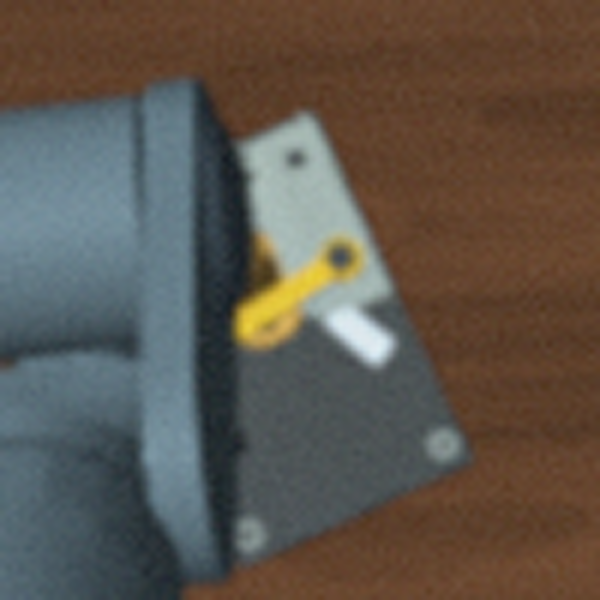

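Emit:
send_rows(motion=[[1.3,0.8,0,-0.2,-0.54]])

```text
time: 19.9
ee_pos: [570.5, 154.1, 57.2]
orientation: [-0.205, 0.694, 0.196, 0.661]
wrist_force: [-7.5, -6.4, 5.6]
gripper_width: 19.7
```

Emit:
send_rows(motion=[[1.3,0.8,0,0,-0.54]])

```text
time: 19.98
ee_pos: [570.5, 154.1, 57.1]
orientation: [-0.206, 0.696, 0.196, 0.66]
wrist_force: [-7.2, -6.1, 6.7]
gripper_width: 19.7
```

```bash
python3 arc.py 3 1.2
```

```text
t 19.98 tcp [570.5 154.1  57.1] xax [-0.045 -0.028 -0.999] jaw yaw 33.0 F [-7.2 -6.1  6.7] w 19.7 j [ 0.08  0.35  1.77 -0.03  1.06 -0.48]
holder tcp [-12.   42.8] F holder [-9.1 -2.6] 6.7 yaw-h 
theta 8.6 R 80.7 jaw err -0.1
[[np.float64(1.1), np.float64(1.4), np.float64(0.4), np.float64(-1.1), -0.54], [np.float64(1.1), np.float64(1.4), 0, -1.2, -0.54], [np.float64(1.5), np.float64(0.9), 0, -1.2, -0.54]]
```

Emit:
send_rows(motion=[[0,0,0,0,-0.3],[0,0,0,0,-0.1],[0,0,0,0,-0.1],[0,0,0,0,-0.1],[0,0,0,0,-0.1]])

```text
time: 20.4
ee_pos: [572.1, 156.2, 57.4]
orientation: [-0.204, 0.694, 0.196, 0.662]
wrist_force: [0.2, -1.0, 0.3]
gripper_width: 38.5
```

```bash
python3 - <<'E'
from hp import *
s=hst(); m,im=snap("wrist","w20",None,1.5)
E
```

```text
t 20.4 tcp [572.1 156.2  57.4] xax [-0.041 -0.023 -0.999] jaw yaw 32.8 F [ 0.2 -1.   0.3] w 38.5 j [ 0.08  0.35  1.77 -0.02  1.06 -0.48]
holder tcp [-9.7 44.1] F holder [-0.2 -1. ] 0.3 yaw-h
```

View pics/w20.png

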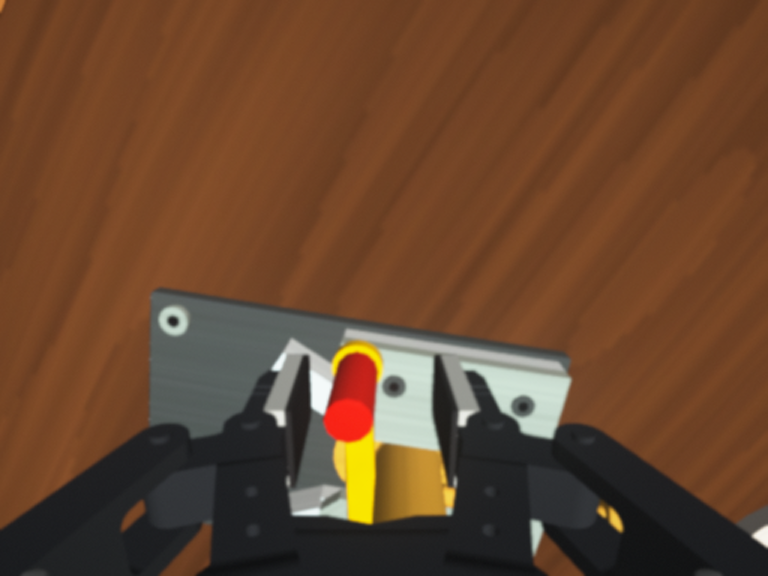

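Emit:
send_rows(motion=[[-1,-0.7,6,0,0.1],[0,0,12,0,0.2],[0,0,20,0,0.2],[0,0,30,0,0.2],[0,0,30,0,0.2],[0,0,10,0,0.2],[0,0,0,0,0.2],[0,0,0,0,0.2]])

```text
time: 21.12
ee_pos: [569.8, 155.8, 174.0]
orientation: [-0.203, 0.694, 0.196, 0.663]
wrist_force: [-0.9, -0.3, -1.4]
gripper_width: 51.2
```

Emit:
send_rows(motion=[[-30,0,10,0,0.2],[-30,0,5,0,0.2],[-20,0,0,0,0.2],[-5,0,0,0,0.2],[0,0,0,0,0.2],[0,0,0,0,0.2]])

```text
time: 21.62
ee_pos: [478.5, 154.8, 179.9]
orientation: [-0.202, 0.698, 0.197, 0.658]
wrist_force: [0.2, -0.4, -0.0]
gripper_width: 51.2
```

```bash
python3 - <<'E'
from hp import *
s=hst(); m,im=snap("wrist","w21",None,1.5)
a,ia=snap("top","t21"); show(ia,"t21",(160,150,260,250),6)
a,ia=snap("scene","s21"); show(ia,"s21",(240,130,340,215),7)
E
```

```text
t 21.62 tcp [478.5 154.8 179.9] xax [-0.053 -0.024 -0.998] jaw yaw 32.8 F [ 0.2 -0.4 -0. ] w 51.2 j [ 0.1  -0.01  1.94 -0.02  1.27 -0.47]
holder tcp [-95.4  81.7] F holder [-0.  -0.5] -0.0 yaw-h
```

View pics/w21.png

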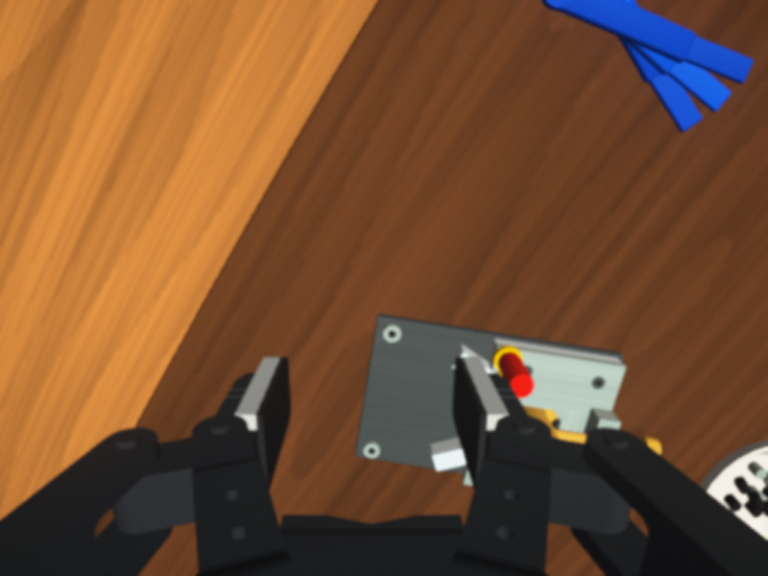

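View pics/s21.png

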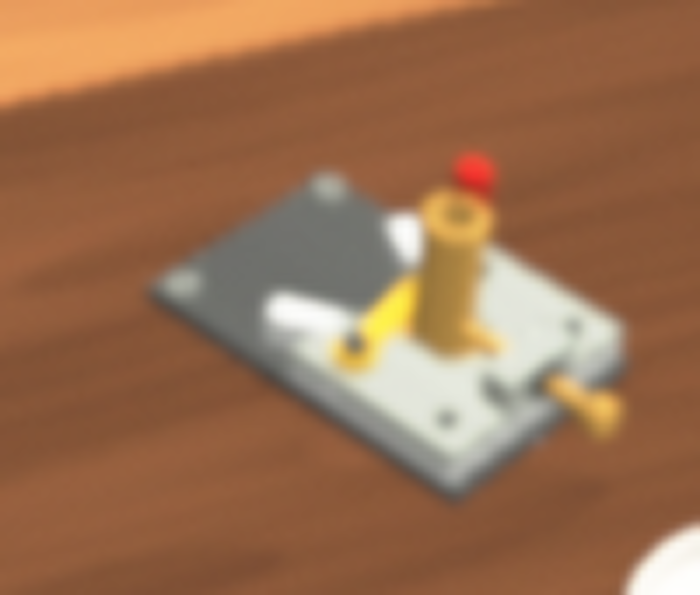

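View pics/t21.png

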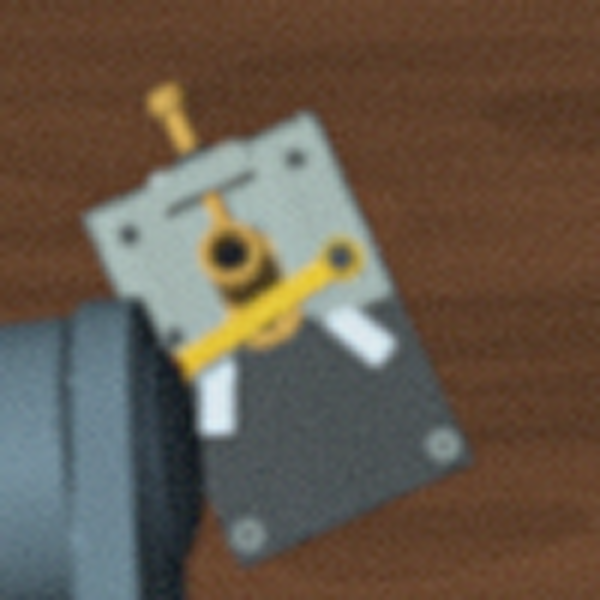

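```bash
python3 - <<'E'
from hp import *
s=hst(); print(hand_in())
E
```

```text
t 21.77 tcp [479.4 154.8 180.5] xax [-0.052 -0.024 -0.998] jaw yaw 32.8 F [-0.3 -0.1  0.5] w 51.4 j [ 0.1  -0.01  1.94 -0.02  1.27 -0.47]
holder tcp [-94.6  81.3] F holder [-0.3  0. ] 0.5 yaw-h 
the job is handed in; nothing more can be done
None
```

The bush is in the holder against the stop screw with the latch closed behind it, and I handed the job in at about 21.8 s.

- **Bush:** I stood it on the landing, gripped it again and slid it up the slot. The push against the stop screw reached about 15 N, and then I let go.
- **Latch:** I swung it round with the fingers loosely either side of the knob, which took about 3 N. It stopped firmly against the barrel at about 9.5 N on the knob. I opened the fingers, lifted clear and backed away.

**Last checks:**
- The scene and top pictures show the bush upright, with its flange under the plate and its barrel at the screw tip. The latch bar lies against the back of the barrel.
- The wrist force is about zero, so the robot is touching nothing. I disturbed nothing else that I know of, but I did not check the position of every item on the board at the end.

**One disagreement:** a camera estimate of the barrel's centre, made before I closed the latch, put it at holder x of about 9 to 10 mm. The contact position and latch angle point to about 11 to 12.5 mm, which is within camera and tilt error. No picture was sharp enough to measure the gap at the screw tip directly, so the contact there rests on the firm stops I felt.

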